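# Put repaired modules into the nitrogen dry cabinet

### The arm

A 7-joint arm with a two-finger parallel gripper is mounted at the origin on the work surface. World frame = base frame: x ahead of the robot, y to its left, z up, the work surface at z = 0. Lengths are in m, angles in rad, forces in N, time in s.
With the tool pointing down it reaches from about 0.4 to 0.85 m from the base axis. Payload 4.5 kg.
Tool frame: the origin (TCP) lies midway between the tips of the shut fingers; the grasp point (between the pads) lies 19 mm behind it; z points along the fingers, y is the line along which they close (so a half turn about z gives the same grasp; the last joint's range is limited). The gripper opens to 85 mm and grips with 20 to 120 N. Pads are 22 mm wide; open, the fingers measure 114 mm over their backs; the gripper's body (76 mm by 85 mm) begins 54 mm behind the grasp point. The pads swing forward as they close: fully open they stand 13 mm farther back than shut.
Start: joints at [1.167, 0.689, -0.195, 1.565, 0.157, 0.902, -0.215], TCP at [0.265, -0.566, 0.231] pointing down, gripper open.
Joint ranges: [-3.01, 3.01], [-0.46, 2.08], [-1.47, 1.51], [0.13, 2.56], [-1, 4.14], [0.04, 2.09], [-2.66, 2.66]. Speed limits (rad/s): [2.57, 2.57, 3.14, 3.14, 3.14, 3.14, 3.14].

### API

Orientations are given as a unit quaternion [x, y, z, w].
In Python, from bench import monitor, eyes, arm, models gives the robot as it stands.
- The arm moves only by the tool apply_moves, never from a script. Its argument "targets" is a list that holds one entry, the list of rows, each a list of 7 numbers: the turn, a rotation vector about the tool's x, y, z in units of 2 rad (1.0 is 2 rad), then the shift along the tool's x, y, z in units of 0.15 m (1.0 is 0.15 m), then the opening, from 0 (shut) to 1 (fully open). A call has 1 to 20 rows; each row shifts and turns the commanded pose from where the row before left it, along the tool's axes as they then stand; what a row does not reach is not made up. A row lasts 1/10 s, in which the tool goes at most 50 mm and 8.59 degrees, less where a joint would pass 70% of its speed; a pose out of reach is approached as far as the arm can. A call with a number of a shift or a turn outside -1 to 1 is refused whole. A call with a gripper value outside its range is refused whole. The fingers move at their own pace and stop on an object; the grip force is fixed at half the most. Time passes only in rows, so rows that do not move let the fingers close. It gives the time, the measured TCP pose, the force, the opening and the grip force at its end, in the units of the state.
- monitor.read_state(): the state, without advancing time (a new reading comes with each control period).
- eyes.grab_frame(name): name is "scene" or "top"; returns the picture (384x512x3 uint8, red, green, blue); there is no depth.
- eyes.camera_model(name): a dict with "fov_y" (degrees; the focal length in pixels is half the picture's height over the tangent of half this angle, whatever the lens; pixels are square), "cx", "cy" (the principal point, pixels), "rvec" (rotation vector, rad) and "tvec" (3), from world to camera coordinates, as OpenCV has them. Camera axes: x right, y down, z forward; pixel columns grow to the right and rows downward; lengths in m; the calibration is good to about 2 mm. A picture is of the moment at which its call begins. camera_model takes no time and is no camera call.
- arm.finish_job(): hands the job in; it is judged then, once.
Trained networks look in the newest picture that a camera, given by its name, has taken for a name from the list of things; names that differ only in an ending like _2 or _b are one class to them, and where a whole thing is asked for, a point or a joint stands for the part that bears it (a point fixed in the world has none). Each returns a list of dicts, best first, with "p" (0 to 1); they miss things now and then, are a little off and sometimes report something else, mostly with a low value. They report only what shows in the picture. A call takes as long as a camera call. They do not tell look-alikes from the thing itself.
- models.look_for(camera, target): "bbox" ([centre column, centre row, width, height] in pixels, round what is visible of it).
- models.place_of(camera, target): "centre" ([row, column] in pixels: a listed point, or the origin of a listed thing).
The state is a dict: "t": time; "qpos": joint angles; "qvel": joint speeds; "tau": joint torques, N m; "ee_pos": TCP position; "tool_rot": TCP orientation; "ft_force": force on the tool from outside, world axes, zero at the start; "ft_torque": the same for the moment, N m; "finger_gap": finger opening in m; "grip_force": force on a finger pad.
Only numpy, scipy, OpenCV 4.12 (cv2) and the standard library are available. Lean on these libraries where they do the work, as an engineer would, in place of code of your own. Each camera call takes 0.05 s, during which the arm holds its last target. There are 200 camera calls.

### The job

Put all the circuit cards and potted converters from the bench mat away in the dry cabinet: first shut the nitrogen valve fully, then pull the drawer out, lay every one of them in its tray, and push the drawer fully home. Only when it is shut, turn the nitrogen on again with the lever exactly over the brass marker. The gas must stay off while the drawer is open; leave the marker, the solder spool, the screwdriver and the flux bottle alone.

Things in the scene. Friction and masses are not known exactly. Their poses are not given: they have to be found in the camera images.
- drybox: the dry cabinet, a fixed steel box 220 mm wide (y), 300 mm deep (x), 140 mm high, with the gas valve on a pedestal at its right-hand side. Origin at the bottom middle of its front; x points into the cabinet, y to its left, z up. The drawer's front fills the upper half (214 mm wide, 74 mm high, top edge at 138 mm) and is flush with the cabinet when shut
- drawer_handle (a point): middle of the drawer's dark level bar handle, 11 mm thick, 120 mm long (along y), 35 mm in front of the drawer's front, 120 mm over the bench, 20 mm below the cabinet's top. x points into the cabinet, y to its left, z up; the drawer pulls out along -x
- drawer (a joint): how far the drawer is pulled out, m: 0 fully shut, 0.20 at its stop; it slides with about 2 N of friction and stays where it is left
- tray_floor (a point): centre of the inner floor of the drawer's tray (moves with the drawer, axes as the handle), 73 mm over the bench, 177 mm behind the handle. The tray is 250 mm (x) by 188 mm (y) inside; its side walls rise 40 mm over the floor, its front 65 mm; the underside of the cabinet's top is 59 mm over it. With the drawer fully out, the tray from x = -125 to +60 mm is clear of the cabinet
- valve (a joint): angle of the nitrogen valve's lever, rad: 0 is shut (lever square to the gas line, pointing sideways away from the cabinet), 1.57 is wide open (lever along the line, pointing the way the drawer pulls out). It opens clockwise seen from above, turns with about 0.2 N m of friction and stays where it is left
- valve_axis (a point): the upright axis of the valve's lever at the lever's mid height, 103 mm over the bench. -y points outward along the lever, z up
- lever_grip (a point): grip point on the lever's black sleeve, 85 mm out from the axis, at mid height (103 mm over the bench). The sleeve is 18 mm wide, 14 mm high, from 53 to 113 mm from the axis; there is nothing for 40 mm below it except the plate with the marker, which ends 61 mm from the axis. -y points outward along the lever, z up
- marker (a joint): angle of the brass marker clamped on the valve's quadrant plate, rad, on the same scale as valve: the purge setting. The lever is on the setting when the two values are equal
- marker_mid (a point): middle of the brass marker, a flat tab 28 mm wide (across the radius), 14 mm long, with a small dark screw in its middle, on the aluminium quadrant plate below the lever, 54 mm from the lever's axis. -y points outward from the axis. It is clamped tight and is not to be moved; the lever passes 6 mm above its screw
- card_a: plug-in circuit card: green board 70 x 50 x 3 mm with a finned aluminium heat sink along its middle, 56 mm long (card's x) x 22 mm wide (card's y) x 25 mm tall, top 28 mm over the board's underside; 0.08 to 0.16 kg. Lift it by the heat sink, across its 22 mm. Origin at the centre of the board's underside, z up. One of up to three alike; None from the start if it is absent
- card_b: plug-in circuit card: green board 70 x 50 x 3 mm with a finned aluminium heat sink along its middle, 56 mm long (card's x) x 22 mm wide (card's y) x 25 mm tall, top 28 mm over the board's underside; 0.08 to 0.16 kg. Lift it by the heat sink, across its 22 mm. Origin at the centre of the board's underside, z up. One of up to three alike; None from the start if it is absent
- card_c: plug-in circuit card: green board 70 x 50 x 3 mm with a finned aluminium heat sink along its middle, 56 mm long (card's x) x 22 mm wide (card's y) x 25 mm tall, top 28 mm over the board's underside; 0.08 to 0.16 kg. Lift it by the heat sink, across its 22 mm. Origin at the centre of the board's underside, z up. One of up to three alike; None from the start if it is absent
- brick_a: a potted power converter: black block with aluminium top, 58 mm (its x) x 37 mm (its y) x 20 mm high, 0.09 to 0.18 kg. Grip it across its 37 mm. Origin at the centre of its underside, z up. One of up to two alike; None from the start if it is absent
- brick_b: a potted power converter: black block with aluminium top, 58 mm (its x) x 37 mm (its y) x 20 mm high, 0.09 to 0.18 kg. Grip it across its 37 mm. Origin at the centre of its underside, z up. One of up to two alike; None from the start if it is absent
- mat: slate-coloured bench mat 320 mm (x) by 270 mm (y), 2 mm thick, fixed on the bench, on which the cards and converters lie at the start. Origin at the centre of its underside
- spool: bystander: spool of solder wire, 58 mm across, 52 mm high, with red flanges. Origin at the centre of its underside
- driver: bystander: screwdriver 150 mm long lying on the bench in front of the robot to its right. Origin near its middle
- flux: bystander: flux bottle 48 mm across, 100 mm high, beyond the mat beside the cabinet. Origin at the centre of its underside
Not all that is in view belongs to the job. What is shaped like the brick_b but pink or red is not meant. Leave any red look-alike of the brick_a alone.

How it is judged:
By the outcome, as a careful person would: the job done as asked, in the order asked, and still so for the second after the job is handed in, with the robot touching nothing.
Of card_a, card_b, card_c, brick_a, brick_b only 3 to 4 are there at a start; the rules pass over those that are not, and their reading is None.
At some moment in a run one of card_a, card_b, card_c, brick_a, brick_b may be knocked a few centimetres aside while the robot is not near it.
Once in a run the grip may slacken for a moment while it holds something.
It also fails if it takes over 208 s, if anything falls off the work surface, if the arm or the gripper's body presses on something with over 40 N, if the wrist force passes 120 N, or if a joint passes its speed limit or range.

## Working session

There is one attempt and no reset: what is moved stays moved. The work goes in short steps, Python scripts to look and compute and a tool call to move; the robot and the scene stay as the last step left them, time stands still between calls to the robot, and variables do not carry over. Pictures are saved under pics/ and viewed, at most 14 in all, crops included, and the job is handed in when it is done.

Besides the shell and the picture viewer there is one more tool, called in YAML: its name, and indented under it one key for each argument. apply_moves: Moves the arm, as the interface text tells. Shifts and turns lie within -1 to 1; 1 stands for 0.15 m of shift or 2 rad of turn. Its arguments: {"type":"object","properties":{"targets":{"type":"array"}},"required":["targets"]}

```bash
mkdir -p pics; ls
cat > h.py <<'E'
import numpy as np, cv2
from scipy.spatial.transform import Rotation as R
from bench import monitor, eyes, arm, models
def cam(n):
    c=eyes.camera_model(n); f=192/np.tan(np.radians(c["fov_y"])/2)
    return c,np.array([[f,0,c["cx"]],[0,f,c["cy"]],[0,0,1.]])
def px2w(n,col,row,z):
    c,K=cam(n); Rm=R.from_rotvec(c["rvec"]).as_matrix(); t=np.array(c["tvec"])
    o=-Rm.T@t; d=Rm.T@np.linalg.inv(K)@[col,row,1]; return o+d*(z-o[2])/d[2]
def w2px(n,p):
    c,K=cam(n); return cv2.projectPoints(np.array(p,float).reshape(-1,3),np.array(c["rvec"],float),np.array(c["tvec"],float),K,None)[0].reshape(-1,2)
def save(n,name,crop=None,k=1):
    im=eyes.grab_frame(n)[:,:,::-1]
    if crop: a,b,c,d=crop; im=im[b:d,a:c]
    cv2.imwrite("pics/"+name,cv2.resize(im,None,fx=k,fy=k,interpolation=cv2.INTER_CUBIC)); return im
def find(n,t,z):
    return [(round(d["p"],2),np.round(d["centre"],1).tolist(),np.round(px2w(n,d["centre"][1],d["centre"][0],z),3)[:2].tolist()) for d in models.place_of(n,t)]
E
python3 - <<'E'
from h import *
save("top","t0.png",k=1.5);save("scene","s0.png",k=1.5)
for n in("top","scene"):
    print(n,cam(n)[0])
    for t,z in(("drybox",0),("drawer_handle",.12),("valve_axis",.103),("lever_grip",.103),("marker_mid",.09),("card_a",.002),("brick_a",.002),("spool",0),("flux",0)):
        print(t,find(n,t,z))
s=monitor.read_state();print(s)
E
```

```text
pics
top {'fov_y': 53.55618111634233, 'cx': 259.0250693985478, 'cy': 185.5011409443631, 'rvec': array([ 2.18750843, -2.13188013,  0.11323968]), 'tvec': array([-0.01410244,  0.55133119,  1.07645851])}
drybox [(0.62, [157.3, 276.7], [0.642, -0.051]), (0.61, [153.3, 273.1], [0.654, -0.04])]
drawer_handle [(0.79, [154.3, 272.5], [0.627, -0.035])]
valve_axis [(0.56, [169.9, 331.6], [0.591, -0.198])]
lever_grip [(0.83, [203.8, 335.8], [0.499, -0.209])]
marker_mid [(0.72, [187.0, 186.6], [0.536, 0.199])]
card_a [(0.95, [188.5, 185.7], [0.54, 0.219]), (0.62, [226.3, 188.7], [0.428, 0.205])]
brick_a [(0.78, [183.2, 251.8], [0.561, 0.022]), (0.75, [222.0, 145.9], [0.438, 0.332]), (0.62, [271.2, 145.0], [0.295, 0.327]), (0.53, [110.5, 168.8], [0.779, 0.282]), (0.51, [153.7, 186.7], [0.646, 0.221])]
spool [(0.81, [240.7, 385.0], [0.401, -0.374])]
flux [(0.85, [107.8, 204.3], [0.79, 0.174]), (0.6, [153.8, 187.1], [0.646, 0.22]), (0.44, [226.6, 191.1], [0.428, 0.198])]
scene {'fov_y': 44.933888092360675, 'cx': 251.17323483873045, 'cy': 190.88866190013653, 'rvec': array([ 1.19234553,  2.55456933, -
[... 905 characters left out ...]
.16679582,  0.68907552, -0.19459996,  1.56529767,  0.15730163,
        0.90250703, -0.21509314]), 'qvel': array([-2.85232393e-05,  1.06145324e-03, -4.97987841e-04, -9.63126859e-04,
       -1.17777437e-03, -1.75178654e-03, -4.03967466e-04]), 'tau': array([ 1.59061033e-04, -5.39558172e+01, -1.26719244e+00, -1.58888412e+01,
        9.97427618e-03,  1.33487800e-03, -1.77201179e-05]), 'ee_pos': array([ 0.26500082, -0.56606637,  0.23133263]), 'tool_rot': array([9.76133607e-01, 2.17170854e-01, 1.44335705e-05, 4.58613410e-05]), 'ft_force': array([ 0.5179547 , -0.49440658,  0.74538769]), 'ft_torque': array([-0.01655597,  0.0147367 , -0.00079945]), 'grip_force': 0.0, 'finger_gap': 0.08533262246184858}
```

View pics/t0.png

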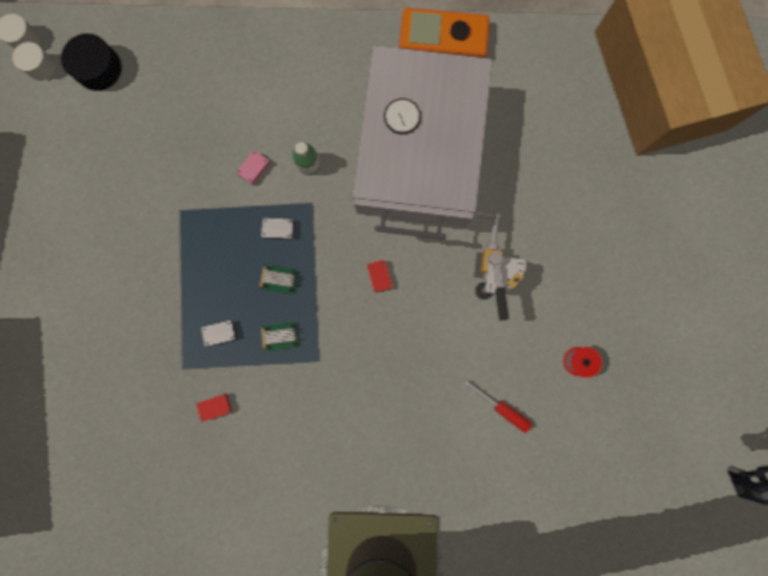

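View pics/s0.png

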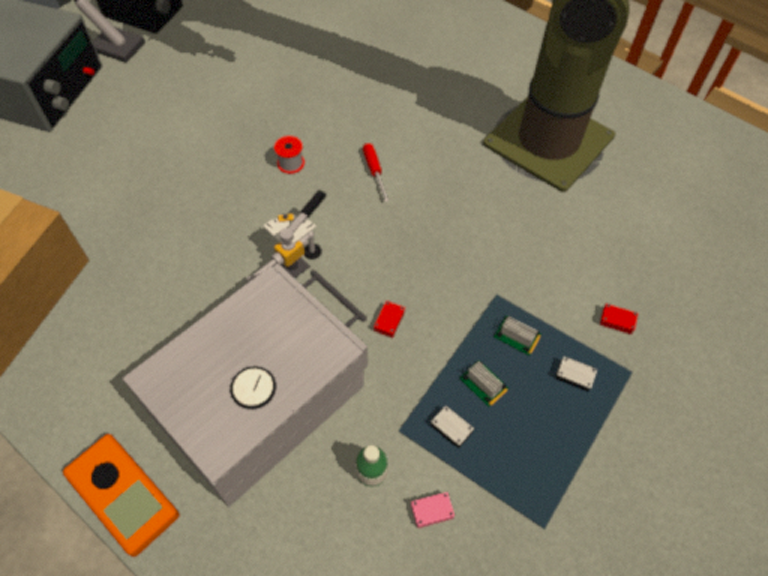

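The top view shows two cards at (185,186) and (187,225) and two white-topped bricks at (185,152) and (145,222), all on the mat. The red and pink blocks are decoys. The lever points roughly at the robot, so the valve is nearly open. Next I'll zoom in on the valve and the mat.

Run:
```python
from h import *
a=save("top","x.png",(300,130,370,225),5); b=save("scene","x2.png",(160,115,230,190),5)
c=save("top","x3.png",(115,130,215,250),4)
A=cv2.resize(a,None,fx=6,fy=6,interpolation=cv2.INTER_CUBIC);B=cv2.resize(b,None,fx=5,fy=5,interpolation=cv2.INTER_CUBIC)
h=max(A.shape[0],B.shape[0]);cv=np.zeros((h,A.shape[1]+B.shape[1],3),np.uint8);cv[:A.shape[0],:A.shape[1]]=A;cv[:B.shape[0],A.shape[1]:]=B
cv2.imwrite("pics/valve.png",cv)
for n,c in(("FL",(355,205)),("FR",(473,215)),("BL",(372,48)),("BR",(490,60))): print(n,px2w("top",c[0]/1.5,c[1]/1.5,.14).round(3))
# item rects: white/bright on mat
im=eyes.grab_frame("top"); hsv=cv2.cvtColor(im,cv2.COLOR_RGB2HSV)
m=np.zeros(im.shape[:2],np.uint8);m[134:248,118:212]=1
k=cv2.resize(im,None,fx=4,fy=4,interpolation=cv2.INTER_CUBIC);mm=cv2.resize(m,None,fx=4,fy=4)
w=((k.astype(int).sum(2)>330)&(mm>0)).astype(np.uint8)
for ct in cv2.findContours(w,0,1)[0]:
    if cv2.contourArea(ct)<800: continue
    q=cv2.boxPoints(cv2.minAreaRect(ct))/4
    p=np.array([px2w("top",x,y,.024)[:2] for x,y in q]); e=[p[1]-p[0],p[2]-p[1]];L=[np.hypot(*v) for v in e];v=e[int(np.argmax(L))]
    print("white",p.mean(0).round(3),np.round(sorted(L),3),np.degrees(np.arctan2(v[1],v[0])).round(1))
```

```text
FL [0.668 0.062 0.14 ]
FR [ 0.656 -0.147  0.14 ]
BL [0.963 0.04  0.14 ]
BR [ 0.945 -0.176  0.14 ]
white [0.434 0.21 ] [0.024 0.061] -82.2
white [0.437 0.328] [0.039 0.061] -75.2
white [0.548 0.218] [0.024 0.059] -97.2
white [0.647 0.224] [0.038 0.06 ] -89.8
white [0.532 0.276] [0.28  0.335] -177.7
```

View pics/valve.png

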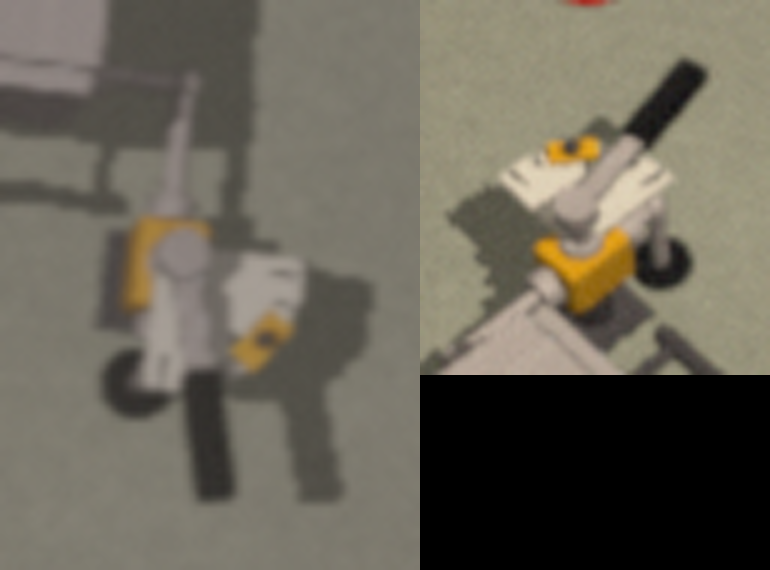

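View pics/x3.png

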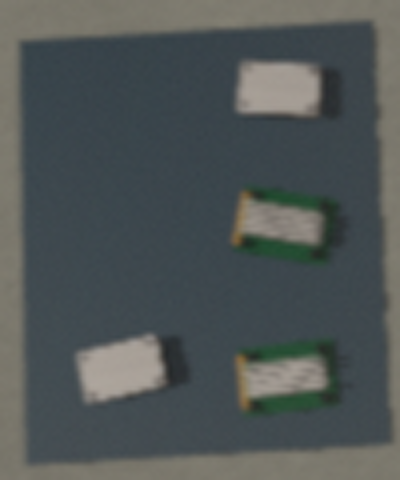

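```bash
cat >> h.py <<'E'
def tri(pt,ps):
    P=[]
    for n in("top","scene"):
        c,K=cam(n); P.append(K@np.c_[R.from_rotvec(c["rvec"]).as_matrix(),np.array(c["tvec"])])
    X=cv2.triangulatePoints(P[0],P[1],np.array(pt,float).reshape(2,1),np.array(ps,float).reshape(2,1)).ravel(); return X[:3]/X[3]
def plan(p,yaw):
    "shift in current tool axes (units) and turn about tool z (units) to reach pos p with tool x at yaw, pointing down"
    s=monitor.read_state(); M=R.from_quat(s["tool_rot"])
    G=R.from_euler("z",yaw)*R.from_rotvec([np.pi,0,0])
    print("shift",(M.inv().apply(np.array(p)-s["ee_pos"])/.15).round(3),"turn",((M.inv()*G).as_rotvec()/2).round(4),"at",s["ee_pos"].round(4),"yaw",round(float(np.arctan2(*M.as_matrix()[1::-1,0])),3),"F",s["ft_force"].round(1),"t",s["t"],"gap",round(s["finger_gap"],4),"q7",round(s["qpos"][6],2))
E
python3 - <<'E'
from h import *
T=lambda x,y:(x/6+300-.4,y/6+130-.4)
S=lambda x,y:((x-420)/5+160-.4,y/5+115-.4)
ax=tri(T(182,252),S(575,213)); tip=tri(T(216,498),S(692,68)); mk=tri(T(267,338),S(571,148))
print(ax,tip,mk)
tp=px2w("top",*T(216,498),.108);ms=[px2w("top",*T(267,338),.094),px2w("scene",*S(571,148),.094)]
axs=[px2w("top",*T(182,252),.115),px2w("scene",*S(575,213),.115)]
st=[px2w("top",*T(203,370),.108),tp];ss=px2w("scene",*S(692,68),.108)
print(axs,ms,st,ss)
axm=np.mean(axs,0)
for p in ms+st+[ss,ax]: d=(p-axm)[:2]; print(np.hypot(*d).round(4),np.degrees(np.arctan2(-d[1],-d[0])).round(1))
print("knob",px2w("top",*T(135,385),.06))
for p in [(0.51,-.205,.2)]: plan(p,-.08)
E
```

```text
[ 0.58652311 -0.19296549  0.10067677] [ 0.47559002 -0.20953124  0.10250522] [ 0.54951692 -0.23453386  0.08438806]
[array([ 0.58460521, -0.19085068,  0.115     ]), array([ 0.59278076, -0.1843851 ,  0.115     ])] [array([ 0.54913396, -0.23355357,  0.094     ]), array([ 0.55372646, -0.22786689,  0.094     ])] [array([ 0.53226935, -0.20180867,  0.108     ]), array([ 0.47491685, -0.20785117,  0.108     ])] [ 0.47888908 -0.20671866  0.108     ]
0.0606 49.3
0.0533 49.0
0.0582 14.1
0.1156 10.1
0.1115 9.9
0.0058 67.9
knob [ 0.52928034 -0.17887197  0.06      ]
shift [ 2.5   -1.487  0.209] turn [ 0.     -0.      0.2589] at [ 0.265  -0.566   0.2313] yaw 0.438 F [-0.3 -0.5 -1.2] t 1.2 gap 0.0856 q7 -0.22
```

apply_moves:
  targets:
    - [[0, 0, 0.0728, 0, 0, 0, 0.5], [0, 0, 0.0727, 0, 0, 0, 0.5], [0, 0, 0, 0.157, -0.179, 0.017, 0.5], [0, 0, 0, 0.157, -0.179, 0.017, 0.5], [0, 0, 0, 0.157, -0.179, 0.017, 0.5], [0, 0, 0, 0.157, -0.179, 0.017, 0.5], [0, 0, 0, 0.157, -0.179, 0.017, 0.5], [0, 0, 0, 0.157, -0.179, 0.017, 0.5], [0, 0, 0, 0.157, -0.179, 0.017, 0.5], [0, 0, 0, 0.157, -0.179, 0.017, 0.5], [0, 0, 0, 0.157, -0.179, 0.017, 0.5], [0, 0, 0, 0.157, -0.179, 0.017, 0.5], [0, 0, 0, 0.157, -0.179, 0.017, 0.5], [0, 0, 0, 0.157, -0.179, 0.017, 0.5], [0, 0, 0, 0, 0, 0, 0.5], [0, 0, 0, 0, 0, 0, 0.5]]

```text
t: 2.8
ee_pos: [0.4979, -0.2052, 0.2007]
tool_rot: [0.997, 0.075, 0.0, 0.0]
ft_force: [0.0, -0.2, 0.7]
finger_gap: 0.0426
grip_force: 0.0
```

```bash
python3 -c "
from h import *
plan((.497,-.206,.084),.147);print(monitor.read_state()['qpos'].round(2))"
```

```text
shift [-0.007  0.005  0.778] turn [ 0.     -0.      0.0011] at [ 0.4979 -0.2052  0.2007] yaw 0.149 F [ 0.  -0.2  0.7] t 2.8 gap 0.0426 q7 -1.16
[ 0.34  0.62 -0.05  1.87  0.05  0.66 -1.16]
```

apply_moves:
  targets:
    - [[0, 0, 0, -0.007, 0.005, 0.2, 0.5], [0, 0, 0, 0, 0, 0.2, 0.5], [0, 0, 0, 0, 0, 0.2, 0.5], [0, 0, 0, 0, 0, 0.178, 0.5], [0, 0, 0, 0, 0, 0, 0.5], [0, 0, 0, 0, 0, 0, 0.5], [0, 0, 0, 0, 0, 0, 0], [0, 0, 0, 0, 0, 0, 0], [0, 0, 0, 0, 0, 0, 0], [0, 0, 0, 0, 0, 0, 0], [0, 0, 0, 0, 0, 0, 0], [0, 0, 0, 0, 0, 0, 0]]

```text
t: 4.0
ee_pos: [0.4971, -0.2072, 0.0857]
tool_rot: [0.997, 0.074, 0.001, 0.001]
ft_force: [-1.6, 0.9, 5.9]
finger_gap: 0.0168
grip_force: 60.0
```

```bash
python3 -c "
from h import *
plan((.497,-.206,.084),.147);save('top','g.png',(300,130,370,225),6)"
```

```text
shift [ 0.    -0.008  0.011] turn [ 0.0007 -0.001   0.0003] at [ 0.4971 -0.2072  0.0857] yaw 0.148 F [-1.6  0.9  5.9] t 4.0 gap 0.0168 q7 -1.18
```

View pics/g.png

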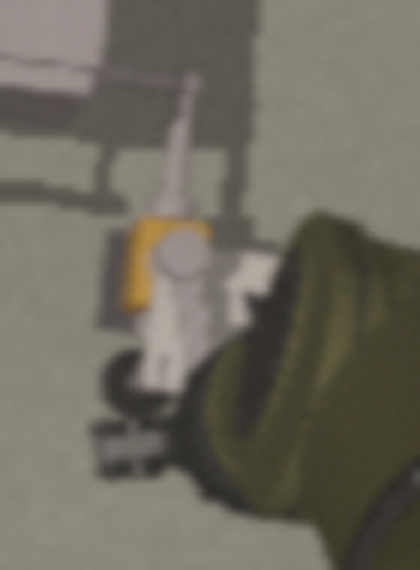

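apply_moves:
  targets:
    - [[0, 0, -0.04, 0.002, 0.048, 0, 0], [0, 0, -0.04, 0.002, 0.048, 0, 0], [0, 0, -0.04, 0.002, 0.048, 0, 0], [0, 0, -0.04, 0.002, 0.048, 0, 0], [0, 0, -0.04, 0.002, 0.048, 0, 0], [0, 0, 0, 0, 0, 0, 0]]

```text
t: 4.65
ee_pos: [0.5097, -0.2402, 0.0857]
tool_rot: [0.962, 0.272, 0.001, 0.0]
ft_force: [-1.9, 3.1, 7.3]
finger_gap: 0.017
grip_force: 60.3
```

```bash
cat >> h.py <<'E'
def arc(yaw,r=.09,ax=(.586,-.193),z=.085): plan((ax[0]-r*np.cos(yaw),ax[1]-r*np.sin(yaw),z),yaw)
E
python3 -c "
from h import *
arc(.547)"
```

```text
shift [-0.002 -0.004  0.004] turn [ 0.0005 -0.001   0.0017] at [ 0.5097 -0.2402  0.0857] yaw 0.55 F [-1.9  3.1  7.3] t 4.65 gap 0.017 q7 -0.89
```

apply_moves:
  targets:
    - [[0, 0, -0.04, 0.002, 0.048, 0, 0], [0, 0, -0.04, 0.002, 0.048, 0, 0], [0, 0, -0.04, 0.002, 0.048, 0, 0], [0, 0, -0.04, 0.002, 0.048, 0, 0], [0, 0, -0.04, 0.002, 0.048, 0, 0], [0, 0, -0.04, 0.002, 0.048, 0, 0], [0, 0, -0.04, 0.002, 0.048, 0, 0], [0, 0, -0.04, 0.002, 0.048, 0, 0], [0, 0, -0.04, 0.002, 0.048, 0, 0], [0, 0, -0.04, 0.002, 0.048, 0, 0], [0, 0, -0.04, 0.002, 0.048, 0, 0], [0, 0, -0.03, 0.001, 0.036, 0, 0], [0, 0, 0, 0, 0, 0, 0], [0, 0, 0, 0, 0, 0, 0]]

```text
t: 6.05
ee_pos: [0.5748, -0.2801, 0.0856]
tool_rot: [0.736, 0.677, -0.001, -0.004]
ft_force: [-9.9, 7.4, 14.2]
finger_gap: 0.0169
grip_force: 61.2
```

```bash
python3 -c "
from h import *
arc(1.487)"
```

```text
shift [-0.015  0.026  0.004] turn [-0.0037 -0.0016 -0.0004] at [ 0.5748 -0.2801  0.0856] yaw 1.486 F [-9.9  7.4 14.2] t 6.05 gap 0.0169 q7 -0.15
```

apply_moves:
  targets:
    - [[0, 0, 0, 0, 0.02, 0, 0], [0, 0, 0, 0, 0.02, 0, 0], [0, 0, 0, 0, 0, 0, 0], [0, 0, 0, 0, 0, 0, 0]]

```text
t: 6.45
ee_pos: [0.5748, -0.2801, 0.0853]
tool_rot: [0.736, 0.677, -0.006, -0.008]
ft_force: [-22.2, 10.0, 21.3]
finger_gap: 0.0175
grip_force: 39.2
```

apply_moves:
  targets:
    - [[0, 0, 0, 0, -0.04, 0, 0], [0, 0, 0, 0, 0, 0, 0.5], [0, 0, 0, 0, 0, 0, 0.5], [0, 0, 0, 0, 0, 0, 0.5], [0, 0, 0, 0, 0, -0.2, 0.5], [0, 0, 0, 0, 0, -0.2, 0.5], [0, 0, 0, 0, 0, -0.2, 0.5], [0, 0, 0, 0, 0, -0.2, 0.3], [0, 0, 0, 0, 0, 0, 0.3]]

```text
t: 7.35
ee_pos: [0.5815, -0.2844, 0.2087]
tool_rot: [0.736, 0.676, 0.002, 0.004]
ft_force: [0.9, -0.2, 0.6]
finger_gap: 0.0255
grip_force: 0.0
```

```bash
python3 -c "
from h import *
plan((.627,-.036,.2),1.487);save('scene','g2.png',(140,90,300,230),4)
for n in ('top','scene'): print(find(n,'lever_grip',.103),find(n,'drawer_handle',.12),find(n,'marker_mid',.09))"
```

```text
shift [1.676 0.161 0.055] turn [ 0.0046  0.0012 -0.0005] at [ 0.5815 -0.2844  0.2087] yaw 1.486 F [ 0.9 -0.2  0.6] t 7.35 gap 0.0255 q7 -0.07
[] [(0.85, [155.2, 276.0], [0.625, -0.044])] []
[(0.66, [138.7, 165.8], [0.586, -0.285])] [(0.89, [197.9, 223.0], [0.632, -0.037])] [(0.55, [142.1, 190.2], [0.546, -0.234])]
```

View pics/g2.png

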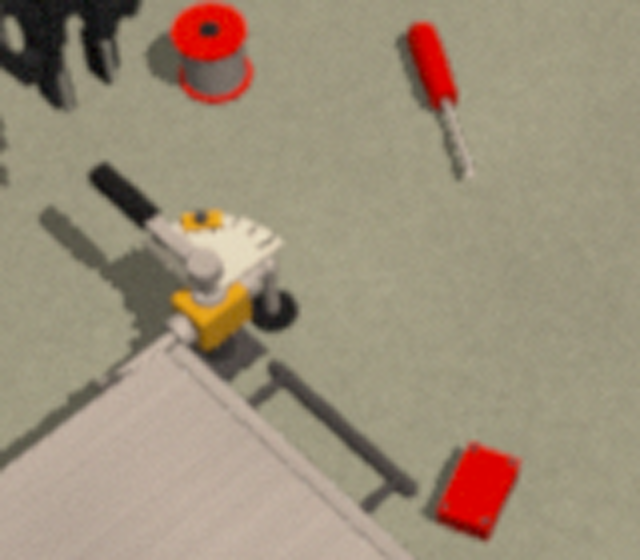

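The lever now points straight out from the cabinet, so the valve is shut. Next is the handle.

apply_moves:
  targets:
    - [[0.0046, 0.0012, 0, 0.207, 0.021, 0.007, 0.3], [0, 0, 0, 0.207, 0.021, 0.007, 0.3], [0, 0, 0, 0.207, 0.021, 0.007, 0.3], [0, 0, 0, 0.207, 0.021, 0.007, 0.3], [0, 0, 0, 0.207, 0.021, 0.007, 0.3], [0, 0, 0, 0.207, 0.021, 0.007, 0.3], [0, 0, 0, 0.207, 0.021, 0.007, 0.3], [0, 0, 0, 0.207, 0.021, 0.006, 0.3], [0, 0, 0, 0, 0, 0, 0.3], [0, 0, 0, 0, 0, 0, 0.3]]

```text
t: 8.7
ee_pos: [0.6238, -0.037, 0.1954]
tool_rot: [0.735, 0.678, -0.003, -0.005]
ft_force: [-0.9, -0.5, -0.3]
finger_gap: 0.0258
grip_force: 0.0
```

```bash
python3 -c "
from h import *
plan((.628,-.038,.101),1.487)"
```

```text
shift [-0.006  0.035  0.629] turn [-0.0052 -0.0011  0.001 ] at [ 0.6238 -0.037   0.1954] yaw 1.489 F [-0.9 -0.5 -0.3] t 8.7 gap 0.0258 q7 -0.46
```

apply_moves:
  targets:
    - [[-0.005, -0.001, 0, 0, 0.03, 0.1, 0.3], [0, 0, 0, 0, 0, 0.15, 0.3], [0, 0, 0, 0, 0, 0.15, 0.3], [0, 0, 0, 0, 0, 0.13, 0.3], [0, 0, 0, 0, 0, 0.1, 0.3], [0, 0, 0, 0, 0, 0, 0.3], [0, 0, 0, 0, 0, 0, 0.3]]

```text
t: 9.4
ee_pos: [0.6286, -0.0389, 0.1017]
tool_rot: [0.736, 0.676, 0.0, 0.0]
ft_force: [-0.1, 0.7, -0.6]
finger_gap: 0.0256
grip_force: 0.0
```

apply_moves:
  targets:
    - [[0, 0, 0, 0, 0, 0, 0], [0, 0, 0, 0, 0, 0, 0], [0, 0, 0, 0, 0, 0, 0], [0, 0, 0, 0, 0, 0, 0]]

```text
t: 9.8
ee_pos: [0.6238, -0.0383, 0.102]
tool_rot: [0.736, 0.677, -0.003, -0.002]
ft_force: [-8.9, 0.7, 5.7]
finger_gap: 0.0087
grip_force: 58.5
```

```bash
python3 -c "
from h import *
plan((.628,-.038,.101),1.487)"
```

```text
shift [0.004 0.028 0.007] turn [-0.0041  0.0009 -0.0002] at [ 0.6238 -0.0383  0.102 ] yaw 1.487 F [-8.9  0.7  5.7] t 9.8 gap 0.0087 q7 -0.53
```

apply_moves:
  targets:
    - [[0, 0, 0, 0, -0.1, 0, 0], [0, 0, 0, 0, -0.1, 0, 0], [0, 0, 0, 0, -0.1, 0, 0], [0, 0, 0, 0, -0.1, 0, 0], [0, 0, 0, 0, -0.1, 0, 0], [0, 0, 0, 0, -0.1, 0, 0], [0, 0, 0, 0, -0.1, 0, 0], [0, 0, 0, 0, -0.1, 0, 0], [0, 0, 0, 0, -0.1, 0, 0], [0, 0, 0, 0, -0.1, 0, 0], [0, 0, 0, 0, -0.1, 0, 0], [0, 0, 0, 0, -0.1, 0, 0], [0, 0, 0, 0, -0.1, 0, 0], [0, 0, 0, 0, -0.08, 0, 0], [0, 0, 0, 0, 0, 0, 0], [0, 0, 0, 0, 0, 0, 0]]

```text
t: 11.4
ee_pos: [0.4249, -0.0185, 0.102]
tool_rot: [0.736, 0.677, 0.004, 0.001]
ft_force: [1.6, 4.5, -5.4]
finger_gap: 0.0088
grip_force: 61.6
```

```bash
python3 -c "
from h import *
plan((.424,-.021,.101),1.487)"
```

```text
shift [-0.017 -0.005  0.007] turn [ 0.003  -0.0022  0.0007] at [ 0.4249 -0.0185  0.102 ] yaw 1.488 F [ 1.6  4.5 -5.4] t 11.4 gap 0.0088 q7 -0.8
```

apply_moves:
  targets:
    - [[0, 0, 0, 0, 0, 0, 0.3], [0, 0, 0, 0, 0, 0, 0.3], [0, 0, 0, 0, 0, 0, 0.3], [0, 0, 0, 0, 0, -0.2, 0.3], [0, 0, 0, 0, 0, -0.2, 0.3], [0, 0, 0, 0, 0, -0.25, 0.3], [0, 0, 0, 0.3, 0, 0, 0.9], [0, 0, 0, 0.3, 0, 0, 0.9], [0, 0, 0, 0.3, 0, 0, 0.9], [0, 0, 0, 0.3, 0, 0, 0.9], [0, 0, 0, 0, 0, 0, 0.9], [0, 0, 0, 0, 0, 0, 0.9]]

```text
t: 12.6
ee_pos: [0.4369, 0.1591, 0.199]
tool_rot: [0.735, 0.678, 0.0, 0.0]
ft_force: [0.2, -1.0, -0.1]
finger_gap: 0.077
grip_force: 0.0
```

```bash
cat >> h.py <<'E'
def items(zs=.024,thr=330):
    im=eyes.grab_frame("top"); m=np.zeros(im.shape[:2],np.uint8);m[137:245,124:208]=1
    k=cv2.resize(im,None,fx=4,fy=4,interpolation=cv2.INTER_CUBIC);mm=cv2.resize(m,None,fx=4,fy=4)
    w=((k.astype(int).sum(2)>thr)&(mm>0)).astype(np.uint8)
    for ct in cv2.findContours(w,0,1)[0]:
        if not 800<cv2.contourArea(ct)<8000: continue
        q=cv2.boxPoints(cv2.minAreaRect(ct))/4-.375
        p=np.array([px2w("top",x,y,zs)[:2] for x,y in q]); e=[p[1]-p[0],p[2]-p[1]];L=[np.hypot(*v) for v in e];v=e[int(np.argmax(L))]
        print("white",p.mean(0).round(4),np.round(sorted(L),3),"yaw",(np.arctan2(v[1],v[0])%np.pi).round(3))
E
python3 - <<'E'
from h import *
items(.022);items(.03)
for n in("top","scene"): print(find(n,"card_a",.002),find(n,"brick_a",.002),find(n,"tray_floor",.073),find(n,"drawer_handle",.12))
save("top","t2.png",k=1.5); plan((.438,.328,.15),1.83)
E
```

```text
white [0.5492 0.22  ] [0.027 0.061] yaw 1.457
white [0.6484 0.2254] [0.039 0.062] yaw 1.575
white [0.6868 0.3432] [0.008 0.129] yaw 1.595
white [0.5484 0.2184] [0.026 0.06 ] yaw 1.459
white [0.6468 0.2237] [0.039 0.061] yaw 1.576
white [0.685  0.3403] [0.008 0.129] yaw 1.595
[(0.7, [183.0, 186.1], [0.557, 0.219]), (0.52, [191.2, 166.5], [0.531, 0.276])] [(0.85, [110.2, 171.6], [0.78, 0.274]), (0.66, [155.3, 186.3], [0.641, 0.222]), (0.59, [273.1, 145.6], [0.289, 0.324]), (0.59, [186.4, 342.9], [0.558, -0.25])] [(0.85, [169.0, 269.7], [0.594, -0.029])] [(0.84, [230.4, 265.1], [0.423, -0.02])]
[(0.74, [229.2, 218.5], [0.663, -0.033]), (0.65, [257.1, 320.0], [0.556, 0.218]), (0.62, [221.8, 341.0], [0.437, 0.202]), (0.41, [110.0, 196.4], [0.401, -0.36])] [(0.79, [251.2, 383.1], [0.438, 0.332]), (0.78, [340.3, 287.3], [0.774, 0.281]), (0.58, [289.3, 300.3], [0.656, 0.23]), (0.57, [215.0, 406.8], [0.307, 0.326])] [] [(0.89, [197.9, 223.0], [0.632, -0.037])]
shift [ 1.129 -0.091  0.326] turn [ 5.000e-04 -1.000e-04 -1.719e-01] at [0.4373 0.1581 0.1989] yaw 1.486 F [0.2 0.2 1. ] t 13.15 gap 0.077 q7 -0.98
```

View pics/t2.png

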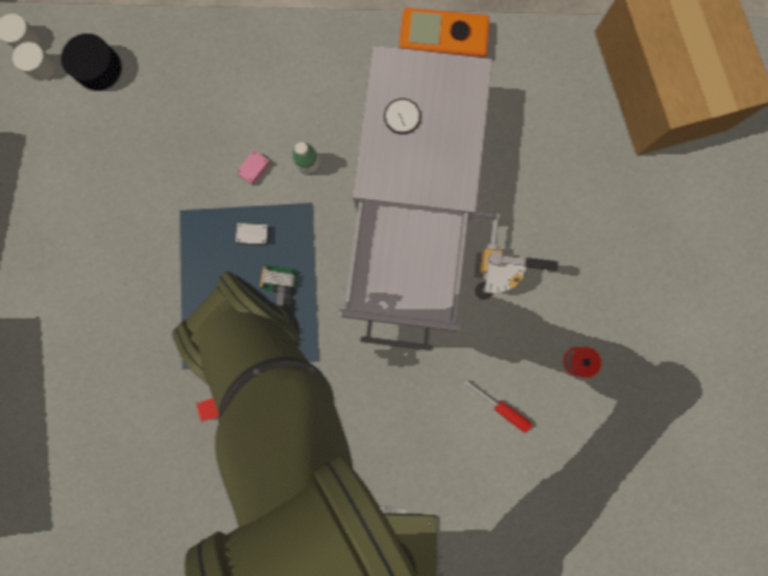

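apply_moves:
  targets:
    - [[0, 0, 0, 0.161, -0.013, 0.047, 0.9], [0, 0, 0, 0.161, -0.013, 0.047, 0.9], [0, 0, 0, 0.161, -0.013, 0.047, 0.9], [0, 0, 0, 0.161, -0.013, 0.047, 0.9], [0, 0, 0, 0.161, -0.013, 0.047, 0.9], [0, 0, 0, 0.161, -0.013, 0.047, 0.9], [0, 0, 0, 0.161, -0.013, 0.047, 0.9], [0, 0, -0.058, 0, 0, 0, 0.9], [0, 0, -0.058, 0, 0, 0, 0.9], [0, 0, -0.056, 0, 0, 0, 0.9], [0, 0, 0, 0, 0, 0, 0.9], [0, 0, 0, 0, 0, 0, 0.9]]

```text
t: 14.35
ee_pos: [0.4379, 0.3279, 0.1495]
tool_rot: [0.611, 0.792, 0.0, 0.0]
ft_force: [-0.6, -0.3, 0.0]
finger_gap: 0.077
grip_force: 0.0
```

```bash
python3 -c "
from h import *
plan((.438,.328,.004),1.83);items(.03);print(find('scene','brick_a',.002))"
```

```text
shift [ 0.   -0.    0.97] turn [ 0.0004 -0.0001 -0.0011] at [0.4379 0.3279 0.1495] yaw 1.828 F [-0.6 -0.3  0. ] t 14.35 gap 0.077 q7 -0.98
white [0.3789 0.2227] [0.006 0.158] yaw 1.597
white [0.4347 0.2119] [0.03  0.059] yaw 1.683
white [0.4379 0.3276] [0.04  0.062] yaw 1.829
white [0.5483 0.2183] [0.027 0.061] yaw 1.456
white [0.6343 0.2731] [0.04  0.062] yaw 1.534
white [0.685  0.3403] [0.008 0.129] yaw 1.595
[(0.79, [251.2, 383.1], [0.438, 0.332]), (0.78, [340.3, 287.3], [0.774, 0.281]), (0.58, [289.3, 300.3], [0.656, 0.23]), (0.57, [215.0, 406.8], [0.307, 0.326])]
```

apply_moves:
  targets:
    - [[0, 0, 0, 0, 0, 0.2, 0.9], [0, 0, 0, 0, 0, 0.2, 0.9], [0, 0, 0, 0, 0, 0.2, 0.9], [0, 0, 0, 0, 0, 0.2, 0.9], [0, 0, 0, 0, 0, 0.1, 0.9], [0, 0, 0, 0, 0, 0.07, 0.9], [0, 0, 0, 0, 0, 0, 0.9], [0, 0, 0, 0, 0, 0, 0], [0, 0, 0, 0, 0, 0, 0], [0, 0, 0, 0, 0, 0, 0], [0, 0, 0, 0, 0, 0, 0], [0, 0, 0, 0, 0, 0, 0]]

```text
t: 15.65
ee_pos: [0.4385, 0.3285, 0.0053]
tool_rot: [0.61, 0.793, 0.001, 0.0]
ft_force: [-0.6, 0.5, 6.6]
finger_gap: 0.0356
grip_force: 61.5
```

apply_moves:
  targets:
    - [[0, 0, 0, 0, 0, -0.2, 0], [0, 0, 0, 0, 0, -0.3, 0], [0, 0, 0, 0, 0, -0.3, 0], [0, 0, 0, 0, 0, -0.3, 0], [0, 0, 0, 0, 0, -0.2, 0], [0, 0, 0.06, 0, 0, 0, 0], [0, 0, 0.06, 0, 0, 0, 0], [0, 0, 0.055, 0, 0, 0, 0], [0, 0, 0, 0, 0, 0, 0]]

```text
t: 16.55
ee_pos: [0.4377, 0.3277, 0.1995]
tool_rot: [0.738, 0.674, 0.001, 0.001]
ft_force: [-0.1, -0.5, -1.2]
finger_gap: 0.0356
grip_force: 60.8
```

```bash
python3 -c "
from h import *
plan((.5985,.0093,.2),1.48)"
```

```text
shift [-2.017e+00  1.259e+00 -1.000e-03] turn [ 0.0008 -0.      0.0002] at [0.4377 0.3277 0.1995] yaw 1.48 F [-0.1 -0.5 -1.2] t 16.55 gap 0.0356 q7 -1.2
```

apply_moves:
  targets:
    - [[0, 0, 0, -0.168, 0.105, 0, 0], [0, 0, 0, -0.168, 0.105, 0, 0], [0, 0, 0, -0.168, 0.105, 0, 0], [0, 0, 0, -0.168, 0.105, 0, 0], [0, 0, 0, -0.168, 0.105, 0, 0], [0, 0, 0, -0.168, 0.105, 0, 0], [0, 0, 0, -0.168, 0.105, 0, 0], [0, 0, 0, -0.168, 0.105, 0, 0], [0, 0, 0, -0.168, 0.105, 0, 0], [0, 0, 0, -0.168, 0.105, 0, 0], [0, 0, 0, -0.168, 0.105, 0, 0], [0, 0, 0, -0.168, 0.105, 0, 0], [0, 0, 0, 0, 0, 0, 0], [0, 0, 0, 0, 0, 0, 0]]

```text
t: 17.95
ee_pos: [0.5986, 0.009, 0.1989]
tool_rot: [0.738, 0.675, 0.0, -0.0]
ft_force: [-0.1, 1.2, -1.8]
finger_gap: 0.0355
grip_force: 60.8
```

```bash
python3 -c "
from h import *
plan((.5985,.0093,.078),1.48);save('scene','p1.png',(140,90,360,260),3.5)"
```

```text
shift [ 0.002 -0.001  0.806] turn [ 0.0001 -0.0002  0.0004] at [0.5986 0.009  0.1989] yaw 1.481 F [-0.1  1.2 -1.8] t 17.95 gap 0.0355 q7 -0.57
```

View pics/p1.png

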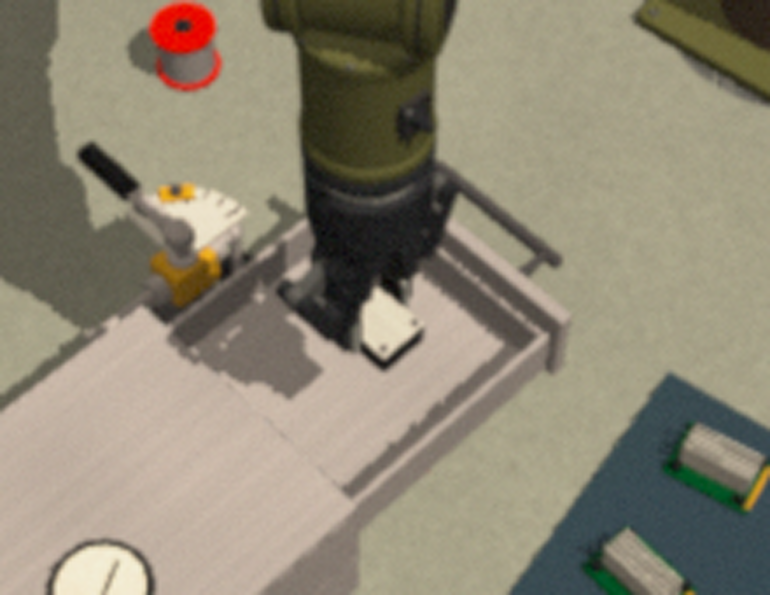

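The brick is held over the tray and well clear of the walls, so I'll lower and release it.

apply_moves:
  targets:
    - [[0, 0, 0, 0, 0, 0.2, 0], [0, 0, 0, 0, 0, 0.2, 0], [0, 0, 0, 0, 0, 0.2, 0], [0, 0, 0, 0, 0, 0.12, 0], [0, 0, 0, 0, 0, 0.08, 0], [0, 0, 0, 0, 0, 0.01, 0], [0, 0, 0, 0, 0, 0, 0], [0, 0, 0, 0, 0, 0, 0.6], [0, 0, 0, 0, 0, 0, 0.6], [0, 0, 0, 0, 0, 0, 0.6]]

```text
t: 19.0
ee_pos: [0.5996, 0.0099, 0.0785]
tool_rot: [0.738, 0.675, 0.001, 0.001]
ft_force: [0.5, -0.1, 0.1]
finger_gap: 0.051
grip_force: 0.0
```

apply_moves:
  targets:
    - [[0, 0, 0, 0, 0, -0.15, 0.6], [0, 0, 0, 0, 0, -0.25, 0.6], [0, 0, 0, 0, 0, -0.25, 0.6], [0, 0, 0, 0, 0, -0.17, 0.6], [0, 0, 0, 0.25, 0, 0, 0.9], [0, 0, 0, 0.25, 0, 0, 0.9], [0, 0, 0, 0.25, 0, 0, 0.9], [0, 0, 0, 0.25, 0, 0, 0.9], [0, 0, 0, 0.25, 0, 0, 0.9], [0, 0, 0, 0.25, 0, 0, 0.9], [0, 0, 0, 0.25, 0, 0, 0.9], [0, 0, 0, 0, 0, 0, 0.9], [0, 0, 0, 0, 0, 0, 0.9]]

```text
t: 20.3
ee_pos: [0.622, 0.2726, 0.2009]
tool_rot: [0.737, 0.675, 0.001, 0.0]
ft_force: [0.7, -0.9, 1.1]
finger_gap: 0.077
grip_force: 0.0
```

```bash
python3 -c "
from h import *
plan((.636,.275,.1),1.534);items(.022);print(find('scene','brick_a',.002))"
```

```text
shift [0.024 0.091 0.673] turn [ 0.0004 -0.0003 -0.0254] at [0.622  0.2726 0.2009] yaw 1.483 F [ 0.7 -0.9  1.1] t 20.3 gap 0.077 q7 -0.89
white [0.5488 0.2163] [0.023 0.054] yaw 1.454
white [0.6359 0.2605] [0.033 0.039] yaw 0.05
[(0.96, [341.4, 287.3], [0.775, 0.282]), (0.81, [216.3, 411.8], [0.302, 0.338]), (0.64, [299.3, 317.4], [0.65, 0.277]), (0.55, [185.8, 245.7], [0.514, -0.065])]
```

apply_moves:
  targets:
    - [[0, 0, -0.025, 0.024, 0.1, 0, 0.9], [0, 0, 0, 0, 0, 0.2, 0.9], [0, 0, 0, 0, 0, 0.3, 0.9], [0, 0, 0, 0, 0, 0.3, 0.9], [0, 0, 0, 0, 0, 0.25, 0.9], [0, 0, 0, 0, 0, 0.16, 0.9], [0, 0, 0, 0, 0, 0.1, 0.9], [0, 0, 0, 0, 0, 0, 0.9], [0, 0, 0, 0, 0, 0, 0], [0, 0, 0, 0, 0, 0, 0], [0, 0, 0, 0, 0, 0, 0], [0, 0, 0, 0, 0, 0, 0], [0, 0, 0, 0, 0, 0, 0], [0, 0, 0, 0, 0, 0, 0]]

```text
t: 21.8
ee_pos: [0.6392, 0.2744, 0.0064]
tool_rot: [0.721, 0.693, 0.002, 0.001]
ft_force: [-0.0, -0.7, 7.1]
finger_gap: 0.0356
grip_force: 62.0
```

apply_moves:
  targets:
    - [[0, 0, 0, 0, 0, -0.2, 0], [0, 0, 0, 0, 0, -0.3, 0], [0, 0, 0, 0, 0, -0.3, 0], [0, 0, 0, 0, 0, -0.3, 0], [0, 0, 0, 0, 0, -0.2, 0], [0, 0, 0.027, 0, 0, 0, 0], [0, 0, 0, 0, 0, 0, 0]]

```text
t: 22.5
ee_pos: [0.6381, 0.2737, 0.201]
tool_rot: [0.74, 0.673, 0.002, 0.001]
ft_force: [0.1, -0.9, -1.6]
finger_gap: 0.0353
grip_force: 61.1
```

```bash
python3 -c "
from h import *
plan((.5905,-.0804,.2),1.48)"
```

```text
shift [-2.38  -0.094  0.003] turn [ 0.0016 -0.0006 -0.0017] at [0.6381 0.2737 0.201 ] yaw 1.477 F [ 0.1 -0.9 -1.6] t 22.5 gap 0.0353 q7 -0.87
```

apply_moves:
  targets:
    - [[0, 0, 0, -0.198, -0.008, 0, 0], [0, 0, 0, -0.198, -0.008, 0, 0], [0, 0, 0, -0.198, -0.008, 0, 0], [0, 0, 0, -0.198, -0.008, 0, 0], [0, 0, 0, -0.198, -0.008, 0, 0], [0, 0, 0, -0.198, -0.008, 0, 0], [0, 0, 0, -0.198, -0.008, 0, 0], [0, 0, 0, -0.198, -0.008, 0, 0], [0, 0, 0, -0.198, -0.008, 0, 0], [0, 0, 0, -0.198, -0.008, 0, 0], [0, 0, 0, -0.198, -0.008, 0, 0], [0, 0, 0, -0.198, -0.008, 0, 0], [0, 0, 0, 0, 0, 0, 0], [0, 0, 0, 0, 0, 0, 0]]

```text
t: 23.9
ee_pos: [0.5891, -0.0808, 0.1983]
tool_rot: [0.74, 0.673, -0.0, -0.0]
ft_force: [0.5, 0.8, -0.6]
finger_gap: 0.0356
grip_force: 61.0
```

```bash
python3 -c "
from h import *
plan((.5905,-.0804,.078),1.48)"
```

```text
shift [0.004 0.01  0.802] turn [-0.0005 -0.0001 -0.0021] at [ 0.5891 -0.0808  0.1983] yaw 1.476 F [ 0.5  0.8 -0.6] t 23.9 gap 0.0356 q7 -0.44
```

apply_moves:
  targets:
    - [[0, 0, 0, 0, 0.01, 0.2, 0], [0, 0, 0, 0, 0, 0.2, 0], [0, 0, 0, 0, 0, 0.2, 0], [0, 0, 0, 0, 0, 0.12, 0], [0, 0, 0, 0, 0, 0.07, 0], [0, 0, 0, 0, 0, 0.012, 0], [0, 0, 0, 0, 0, 0, 0], [0, 0, 0, 0, 0, 0, 0.6], [0, 0, 0, 0, 0, 0, 0.6], [0, 0, 0, 0, 0, 0, 0.6]]

```text
t: 24.9
ee_pos: [0.5921, -0.0801, 0.0797]
tool_rot: [0.74, 0.673, 0.001, 0.001]
ft_force: [-1.0, 0.6, -0.1]
finger_gap: 0.0512
grip_force: 0.0
```

apply_moves:
  targets:
    - [[0, 0, 0, 0, 0, -0.15, 0.6], [0, 0, 0, 0, 0, -0.25, 0.6], [0, 0, 0, 0, 0, -0.25, 0.6], [0, 0, 0, 0, 0, -0.17, 0.6], [0, 0, 0, 0.24, -0.05, 0, 0.6], [0, 0, 0, 0.24, -0.05, 0, 0.6], [0, 0, 0, 0.24, -0.05, 0, 0.6], [0, 0, 0, 0.24, -0.05, 0, 0.6], [0, 0, 0, 0.24, -0.05, 0, 0.6], [0, 0, 0, 0.24, -0.05, 0, 0.6], [0, 0, 0, 0.24, -0.05, 0, 0.6], [0, 0, 0, 0.24, -0.05, 0, 0.6], [0, 0, 0, 0, 0, 0, 0.6], [0, 0, 0, 0, 0, 0, 0.6]]

```text
t: 26.3
ee_pos: [0.5584, 0.2134, 0.2022]
tool_rot: [0.739, 0.674, 0.001, 0.0]
ft_force: [0.4, 0.0, -0.7]
finger_gap: 0.051
grip_force: 0.0
```

```bash
python3 -c "
from h import *
plan((.5484,.2184,.009),1.456);items(.03);print(find('scene','card_a',.002))"
```

```text
shift [ 0.026 -0.071  1.288] turn [ 0.0006 -0.0003  0.0116] at [0.5584 0.2134 0.2022] yaw 1.479 F [ 0.4  0.  -0.7] t 26.3 gap 0.051 q7 -0.91
[(0.8, [220.4, 342.0], [0.432, 0.202]), (0.74, [256.2, 320.3], [0.553, 0.217])]
```

apply_moves:
  targets:
    - [[0, 0, 0.0116, 0.026, -0.07, 0, 0.6], [0, 0, 0, 0, 0, 0.3, 0.6], [0, 0, 0, 0, 0, 0.3, 0.6], [0, 0, 0, 0, 0, 0.3, 0.6], [0, 0, 0, 0, 0, 0.2, 0.6], [0, 0, 0, 0, 0, 0.12, 0.6], [0, 0, 0, 0, 0, 0.068, 0.6], [0, 0, 0, 0, 0, 0, 0.6], [0, 0, 0, 0, 0, 0, 0], [0, 0, 0, 0, 0, 0, 0], [0, 0, 0, 0, 0, 0, 0], [0, 0, 0, 0, 0, 0, 0], [0, 0, 0, 0, 0, 0, 0]]

```text
t: 27.7
ee_pos: [0.5497, 0.2175, 0.0102]
tool_rot: [0.747, 0.664, 0.001, 0.001]
ft_force: [-0.2, -1.6, 7.1]
finger_gap: 0.0205
grip_force: 61.4
```

apply_moves:
  targets:
    - [[0, 0, 0, 0, 0, -0.2, 0], [0, 0, 0, 0, 0, -0.3, 0], [0, 0, 0, 0, 0, -0.3, 0], [0, 0, 0, 0, 0, -0.3, 0], [0, 0, 0, 0, 0, -0.17, 0], [0, 0, -0.012, 0, 0, 0, 0], [0, 0, 0, 0, 0, 0, 0]]

```text
t: 28.4
ee_pos: [0.5485, 0.2168, 0.1994]
tool_rot: [0.739, 0.674, 0.001, 0.0]
ft_force: [-0.5, 0.0, -2.3]
finger_gap: 0.0212
grip_force: 60.3
```

```bash
python3 -c "
from h import *
plan((.524,.016,.2),1.48)"
```

```text
shift [-1.348 -0.039 -0.004] turn [ 0.0007 -0.0001 -0.001 ] at [0.5485 0.2168 0.1994] yaw 1.478 F [-0.5  0.  -2.3] t 28.4 gap 0.0212 q7 -0.94
```

apply_moves:
  targets:
    - [[0, 0, 0, -0.193, -0.0055, 0, 0], [0, 0, 0, -0.193, -0.0055, 0, 0], [0, 0, 0, -0.193, -0.0055, 0, 0], [0, 0, 0, -0.193, -0.0055, 0, 0], [0, 0, 0, -0.193, -0.0055, 0, 0], [0, 0, 0, -0.193, -0.0055, 0, 0], [0, 0, 0, -0.193, -0.0055, 0, 0], [0, 0, 0, 0, 0, 0, 0], [0, 0, 0, 0, 0, 0, 0]]

```text
t: 29.3
ee_pos: [0.523, 0.0152, 0.1977]
tool_rot: [0.74, 0.673, -0.001, -0.001]
ft_force: [-0.1, 1.1, -1.5]
finger_gap: 0.0204
grip_force: 60.3
```

```bash
python3 -c "
from h import *
plan((.524,.016,.083),1.48);save('scene','p2.png',(140,90,360,260),3.5)"
```

```text
shift [0.006 0.008 0.764] turn [-0.0011  0.     -0.002 ] at [0.523  0.0152 0.1977] yaw 1.476 F [-0.1  1.1 -1.5] t 29.3 gap 0.0204 q7 -0.66
```

View pics/p2.png

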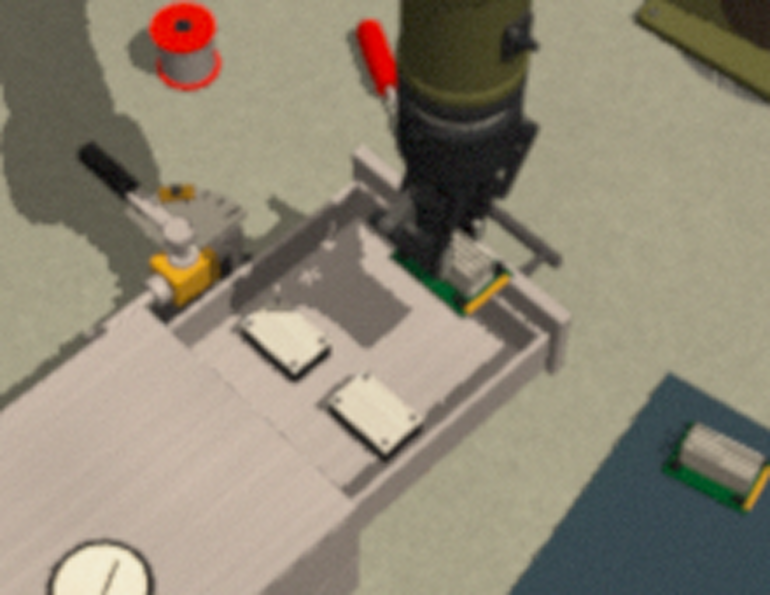

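Both bricks lie flat in the back row and the card hangs level over the front-left slot.

apply_moves:
  targets:
    - [[0, 0, 0, 0.006, 0.01, 0.2, 0], [0, 0, 0, 0, 0, 0.2, 0], [0, 0, 0, 0, 0, 0.2, 0], [0, 0, 0, 0, 0, 0.1, 0], [0, 0, 0, 0, 0, 0.05, 0], [0, 0, 0, 0, 0, 0.018, 0], [0, 0, 0, 0, 0, 0, 0], [0, 0, 0, 0, 0, 0, 0.45], [0, 0, 0, 0, 0, 0, 0.45], [0, 0, 0, 0, 0, 0, 0.45]]

```text
t: 30.35
ee_pos: [0.5281, 0.0172, 0.0852]
tool_rot: [0.739, 0.673, 0.003, 0.001]
ft_force: [4.6, 1.2, 3.4]
finger_gap: 0.0384
grip_force: 0.0
```

apply_moves:
  targets:
    - [[0, 0, 0, 0, 0, -0.15, 0.45], [0, 0, 0, 0, 0, -0.25, 0.45], [0, 0, 0, 0, 0, -0.25, 0.45], [0, 0, 0, 0, 0, -0.15, 0.45], [0, 0, 0, 0.178, -0.101, 0, 0.6], [0, 0, 0, 0.178, -0.101, 0, 0.6], [0, 0, 0, 0.178, -0.101, 0, 0.6], [0, 0, 0, 0.178, -0.101, 0, 0.6], [0, 0, 0, 0.178, -0.101, 0, 0.6], [0, 0, 0, 0.178, -0.101, 0, 0.6], [0, 0, 0, 0.178, -0.101, 0, 0.6], [0, 0, -0.05, 0, 0, 0, 0.6], [0, 0, -0.05, 0, 0, 0, 0.6], [0, 0, 0, 0, 0, 0, 0.6], [0, 0, 0, 0, 0, 0, 0.6]]

```text
t: 31.85
ee_pos: [0.437, 0.212, 0.2039]
tool_rot: [0.669, 0.743, -0.0, 0.0]
ft_force: [-0.0, -0.9, 1.2]
finger_gap: 0.0512
grip_force: 0.0
```

```bash
python3 -c "
from h import *
plan((.4335,.2105,.009),1.69);print(find('scene','card_a',.002))"
```

```text
shift [-0.007 -0.024  1.299] turn [ 0.0001  0.0002 -0.0075] at [0.437  0.212  0.2039] yaw 1.675 F [-0.  -0.9  1.2] t 31.85 gap 0.0512 q7 -0.94
[(0.71, [223.5, 340.2], [0.443, 0.203]), (0.7, [163.0, 269.6], [0.411, -0.062])]
```

apply_moves:
  targets:
    - [[0, 0, -0.006, -0.007, -0.022, 0, 0.6], [0, 0, 0, 0, 0, 0.3, 0.6], [0, 0, 0, 0, 0, 0.3, 0.6], [0, 0, 0, 0, 0, 0.3, 0.6], [0, 0, 0, 0, 0, 0.2, 0.6], [0, 0, 0, 0, 0, 0.12, 0.6], [0, 0, 0, 0, 0, 0.079, 0.6], [0, 0, 0, 0, 0, 0, 0.6], [0, 0, 0, 0, 0, 0, 0], [0, 0, 0, 0, 0, 0, 0], [0, 0, 0, 0, 0, 0, 0], [0, 0, 0, 0, 0, 0, 0], [0, 0, 0, 0, 0, 0, 0]]

```text
t: 33.2
ee_pos: [0.4348, 0.2114, 0.01]
tool_rot: [0.664, 0.748, 0.001, 0.0]
ft_force: [0.0, -0.9, 7.6]
finger_gap: 0.0208
grip_force: 59.9
```

apply_moves:
  targets:
    - [[0, 0, 0, 0, 0, -0.2, 0], [0, 0, 0, 0, 0, -0.3, 0], [0, 0, 0, 0, 0, -0.3, 0], [0, 0, 0, 0, 0, -0.3, 0], [0, 0, 0, 0, 0, -0.17, 0], [0, 0, 0.053, 0, 0, 0, 0], [0, 0, 0.052, 0, 0, 0, 0], [0, 0, 0, 0, 0, 0, 0]]

```text
t: 34.0
ee_pos: [0.4343, 0.2108, 0.2001]
tool_rot: [0.739, 0.674, 0.001, 0.001]
ft_force: [0.6, 0.1, -1.6]
finger_gap: 0.0209
grip_force: 59.3
```

```bash
python3 -c "
from h import *
plan((.5195,-.074,.2),1.48)"
```

```text
shift [-1.838  0.741  0.002] turn [ 0.0009 -0.     -0.0007] at [0.4343 0.2108 0.2001] yaw 1.479 F [ 0.6  0.1 -1.6] t 34.0 gap 0.0209 q7 -1.13
```

apply_moves:
  targets:
    - [[0, 0, 0, -0.1838, 0.0741, 0, 0], [0, 0, 0, -0.1838, 0.0741, 0, 0], [0, 0, 0, -0.1838, 0.0741, 0, 0], [0, 0, 0, -0.1838, 0.0741, 0, 0], [0, 0, 0, -0.1838, 0.0741, 0, 0], [0, 0, 0, -0.1838, 0.0741, 0, 0], [0, 0, 0, -0.1838, 0.0741, 0, 0], [0, 0, 0, -0.1838, 0.0741, 0, 0], [0, 0, 0, -0.1838, 0.0741, 0, 0], [0, 0, 0, -0.1838, 0.0741, 0, 0], [0, 0, 0, 0, 0, 0, 0], [0, 0, 0, 0, 0, 0, 0]]

```text
t: 35.2
ee_pos: [0.5194, -0.074, 0.1992]
tool_rot: [0.739, 0.674, 0.0, -0.0]
ft_force: [0.4, 1.5, -0.6]
finger_gap: 0.0207
grip_force: 59.3
```

```bash
python3 -c "
from h import *
plan((.5195,-.074,.083),1.48);save('scene','p3.png',(140,90,360,260),3.5)"
```

```text
shift [-0.001  0.001  0.775] turn [-0.     -0.0003 -0.0002] at [ 0.5194 -0.074   0.1992] yaw 1.48 F [ 0.4  1.5 -0.6] t 35.2 gap 0.0207 q7 -0.54
```

View pics/p3.png

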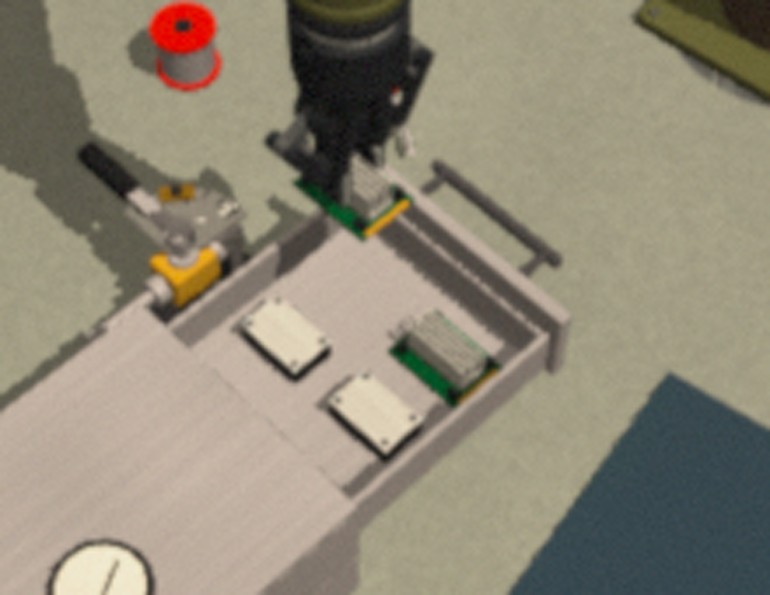

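The mat is clear, the two bricks and the first card lie flat, and the last card is ready to go down.

apply_moves:
  targets:
    - [[0, 0, 0, 0, 0, 0.2, 0], [0, 0, 0, 0, 0, 0.2, 0], [0, 0, 0, 0, 0, 0.2, 0], [0, 0, 0, 0, 0, 0.1, 0], [0, 0, 0, 0, 0, 0.05, 0], [0, 0, 0, 0, 0, 0.025, 0], [0, 0, 0, 0, 0, 0, 0], [0, 0, 0, 0, 0, 0, 0.4], [0, 0, 0, 0, 0, 0, 0.4], [0, 0, 0, 0, 0, 0, 0.4]]

```text
t: 36.25
ee_pos: [0.5205, -0.0735, 0.084]
tool_rot: [0.739, 0.674, 0.001, 0.001]
ft_force: [-1.0, -0.3, -0.2]
finger_gap: 0.0342
grip_force: 0.0
```

apply_moves:
  targets:
    - [[0, 0, 0, 0, 0, -0.15, 0.4], [0, 0, 0, 0, 0, -0.25, 0.4], [0, 0, 0, 0, 0, -0.25, 0.4], [0, 0, 0, 0, 0, -0.15, 0.4], [0, 0, 0, 0.078, -0.166, 0, 0.3], [0, 0, 0, 0.078, -0.166, 0, 0.3], [0, 0, 0, 0.078, -0.166, 0, 0.3], [0, 0, 0, 0.078, -0.166, 0, 0.3], [0, 0, 0, 0, 0, 0, 0.3], [0, 0, 0, 0, 0, 0, 0.3]]

```text
t: 37.25
ee_pos: [0.4251, -0.0177, 0.2037]
tool_rot: [0.738, 0.674, 0.001, 0.001]
ft_force: [0.5, 0.4, 0.5]
finger_gap: 0.0257
grip_force: 0.0
```

```bash
python3 -c "
from h import *
plan((.4249,-.0185,.102),1.48);save('scene','p4.png',(140,90,360,260),3.5);print(find('scene','drawer_handle',.12),find('top','drawer_handle',.12))"
```

```text
shift [-0.005 -0.002  0.678] turn [ 0.001  -0.      0.0002] at [ 0.4251 -0.0177  0.2037] yaw 1.48 F [0.5 0.4 0.5] t 37.25 gap 0.0257 q7 -0.72
[(0.88, [149.4, 279.4], [0.428, -0.022])] [(0.66, [230.2, 265.2], [0.423, -0.02]), (0.62, [239.7, 382.7], [0.406, -0.329])]
```

View pics/p4.png

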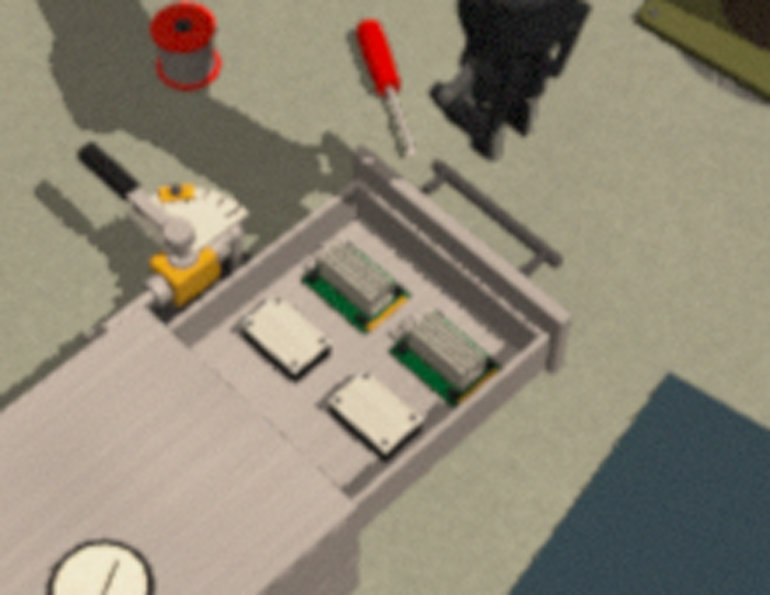

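All four items lie flat in the tray, so I'll grip the handle and push the drawer home.

apply_moves:
  targets:
    - [[0, 0, 0, -0.005, -0.002, 0.2, 0.3], [0, 0, 0, 0, 0, 0.2, 0.3], [0, 0, 0, 0, 0, 0.15, 0.3], [0, 0, 0, 0, 0, 0.12, 0.3], [0, 0, 0, 0, 0, 0.008, 0.3], [0, 0, 0, 0, 0, 0, 0.3], [0, 0, 0, 0, 0, 0, 0], [0, 0, 0, 0, 0, 0, 0], [0, 0, 0, 0, 0, 0, 0], [0, 0, 0, 0, 0, 0, 0]]

```text
t: 38.4
ee_pos: [0.4253, -0.0185, 0.1023]
tool_rot: [0.739, 0.674, 0.001, 0.001]
ft_force: [0.3, -0.2, 6.2]
finger_gap: 0.0089
grip_force: 59.0
```

apply_moves:
  targets:
    - [[0, 0, 0, 0, 0.04, 0, 0], [0, 0, 0, 0, 0.068, 0, 0], [0, 0, 0, 0, 0.068, 0, 0], [0, 0, 0, 0, 0.068, 0, 0], [0, 0, 0, 0, 0.068, 0, 0], [0, 0, 0, 0, 0.068, 0, 0], [0, 0, 0, 0, 0.068, 0, 0], [0, 0, 0, 0, 0.068, 0, 0], [0, 0, 0, 0, 0.068, 0, 0], [0, 0, 0, 0, 0.068, 0, 0], [0, 0, 0, 0, 0.068, 0, 0], [0, 0, 0, 0, 0.068, 0, 0], [0, 0, 0, 0, 0.068, 0, 0], [0, 0, 0, 0, 0.068, 0, 0], [0, 0, 0, 0, 0.068, 0, 0], [0, 0, 0, 0, 0.068, 0, 0], [0, 0, 0, 0, 0.068, 0, 0], [0, 0, 0, 0, 0.068, 0, 0], [0, 0, 0, 0, 0.068, 0, 0], [0, 0, 0, 0, 0, 0, 0]]

```text
t: 40.4
ee_pos: [0.6154, -0.0374, 0.1024]
tool_rot: [0.739, 0.673, 0.001, 0.002]
ft_force: [2.4, -2.9, 3.9]
finger_gap: 0.009
grip_force: 59.9
```

apply_moves:
  targets:
    - [[0, 0, 0, 0, 0.03, 0, 0], [0, 0, 0, 0, 0.03, 0, 0], [0, 0, 0, 0, 0.03, 0, 0], [0, 0, 0, 0, 0, 0, 0], [0, 0, 0, 0, 0, 0, 0]]

```text
t: 40.9
ee_pos: [0.6238, -0.0383, 0.1023]
tool_rot: [0.739, 0.674, -0.003, -0.001]
ft_force: [-7.1, -3.5, 12.1]
finger_gap: 0.0089
grip_force: 60.9
```

```bash
python3 -c "
from h import *
plan((.6238,-.0383,.102),1.48)"
```

```text
shift [-0.    -0.     0.002] turn [-0.0021  0.0015 -0.0005] at [ 0.6238 -0.0383  0.1023] yaw 1.479 F [-7.1 -3.5 12.1] t 40.9 gap 0.0089 q7 -0.62
```

apply_moves:
  targets:
    - [[0, 0, 0, 0, 0.02, 0, 0], [0, 0, 0, 0, 0, 0, 0], [0, 0, 0, 0, 0, 0, 0]]

```text
t: 41.2
ee_pos: [0.6238, -0.0383, 0.1023]
tool_rot: [0.739, 0.674, -0.005, -0.002]
ft_force: [-13.5, -1.9, 16.8]
finger_gap: 0.0087
grip_force: 61.5
```

apply_moves:
  targets:
    - [[0, 0, 0, 0, -0.02, 0, 0.3], [0, 0, 0, 0, 0, 0, 0.3], [0, 0, 0, 0, 0, 0, 0.3], [0, 0, 0, 0, 0, 0, 0.3], [0, 0, 0, 0, 0, -0.2, 0.3], [0, 0, 0, 0, 0, -0.25, 0.3], [0, 0, 0, 0, 0, -0.25, 0.3], [0, 0, 0, -0.207, -0.021, 0, 0.5], [0, 0, 0, -0.207, -0.021, 0, 0.5], [0, 0, 0, -0.207, -0.021, 0, 0.5], [0, 0, 0, -0.207, -0.021, 0, 0.5], [0, 0, 0, -0.207, -0.021, 0, 0.5], [0, 0, 0, -0.207, -0.021, 0, 0.5], [0, 0, 0, -0.207, -0.021, 0, 0.5], [0, 0, 0, -0.207, -0.021, 0, 0.5], [0, 0, 0, 0, 0, 0, 0.5], [0, 0, 0, 0, 0, 0, 0.5]]

```text
t: 42.9
ee_pos: [0.5789, -0.2826, 0.2062]
tool_rot: [0.739, 0.673, 0.001, 0.0]
ft_force: [0.3, 1.5, -0.4]
finger_gap: 0.0425
grip_force: 0.0
```

```bash
python3 -c "
from h import *
plan((.5748,-.2801,.085),1.48);a=save('scene','v1.png',(140,90,300,230),4)
for n in('top','scene'):print(find(n,'drawer_handle',.12))"
```

```text
shift [ 0.013 -0.029  0.808] turn [ 0.0004 -0.0004 -0.0011] at [ 0.5789 -0.2826  0.2062] yaw 1.478 F [ 0.3  1.5 -0.4] t 42.9 gap 0.0425 q7 -0.14
[(0.66, [230.2, 265.2], [0.423, -0.02]), (0.62, [239.7, 382.7], [0.406, -0.329])]
[(0.64, [197.2, 225.4], [0.627, -0.033])]
```

View pics/v1.png

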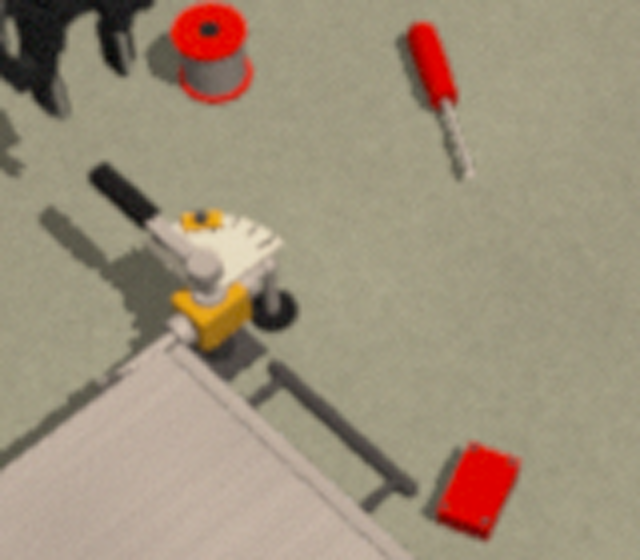

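The drawer is shut, flush at its original spot, and the lever is still at shut. I'll grip the lever and open it toward the marker.

apply_moves:
  targets:
    - [[0, 0, 0, 0.013, -0.029, 0.1, 0.5], [0, 0, 0, 0, 0, 0.25, 0.5], [0, 0, 0, 0, 0, 0.25, 0.5], [0, 0, 0, 0, 0, 0.15, 0.5], [0, 0, 0, 0, 0, 0.055, 0.5], [0, 0, 0, 0, 0, 0, 0.5], [0, 0, 0, 0, 0, 0, 0], [0, 0, 0, 0, 0, 0, 0], [0, 0, 0, 0, 0, 0, 0], [0, 0, 0, 0, 0, 0, 0], [0, 0, 0, 0, 0, 0, 0]]

```text
t: 44.15
ee_pos: [0.5749, -0.2794, 0.0876]
tool_rot: [0.739, 0.674, 0.0, 0.0]
ft_force: [-3.2, 2.1, 6.1]
finger_gap: 0.0168
grip_force: 59.4
```

apply_moves:
  targets:
    - [[0, 0, 0.039, 0.002, -0.0456, 0, 0], [0, 0, 0.039, 0.002, -0.0456, 0, 0], [0, 0, 0.039, 0.002, -0.0456, 0, 0], [0, 0, 0.039, 0.002, -0.0456, 0, 0], [0, 0, 0.039, 0.002, -0.0456, 0, 0], [0, 0, 0.039, 0.002, -0.0456, 0, 0], [0, 0, 0.039, 0.002, -0.0456, 0, 0], [0, 0, 0.039, 0.002, -0.0456, 0, 0], [0, 0, 0, 0, 0, 0, 0], [0, 0, 0, 0, 0, 0, 0]]

```text
t: 45.15
ee_pos: [0.5266, -0.2585, 0.0875]
tool_rot: [0.909, 0.416, 0.001, 0.001]
ft_force: [-1.4, 0.1, 9.0]
finger_gap: 0.0166
grip_force: 59.8
```

```bash
python3 -c "
from h import *
arc(.853,.088,(.584,-.193))"
```

```text
shift [-0.006  0.001  0.017] turn [ 0.0015 -0.0007  0.0023] at [ 0.5266 -0.2585  0.0875] yaw 0.858 F [-1.4  0.1  9. ] t 45.15 gap 0.0166 q7 -0.78
```

apply_moves:
  targets:
    - [[0, 0, 0, 0, 0, 0, 0.5], [0, 0, 0, 0, 0, 0, 0.5], [0, 0, 0, 0, 0, 0, 0.5], [0, 0, 0, 0, 0, -0.2, 0.5], [0, 0, 0, 0, 0, -0.25, 0.5], [0, 0, 0, 0, 0, -0.25, 0.5], [0, 0, 0, 0, 0, -0.3, 0.5], [0, 0, 0, 0.12, -0.16, 0, 0.5], [0, 0, 0, 0.12, -0.16, 0, 0.5], [0, 0, 0, 0.12, -0.16, 0, 0.5], [0, 0, 0, 0.12, -0.16, 0, 0.5], [0, 0, 0, 0.12, -0.16, 0, 0.5], [0, 0, 0, 0.12, -0.16, 0, 0.5], [0, 0, 0, 0.12, -0.16, 0, 0.5], [0, 0, 0, 0.12, -0.16, 0, 0.5], [0, 0, 0, 0.12, -0.16, 0, 0.5], [0, 0, 0, 0.12, -0.16, 0, 0.5], [0, 0, 0, 0.12, -0.16, 0, 0.5], [0, 0, 0, 0.12, -0.16, 0, 0.5], [0, 0, 0, 0, 0, 0, 0.5]]

```text
t: 47.15
ee_pos: [0.449, 0.0986, 0.2362]
tool_rot: [0.908, 0.419, 0.002, -0.001]
ft_force: [-0.4, 0.2, 0.3]
finger_gap: 0.0426
grip_force: 0.0
```

Run:
```python
from h import *
A=cv2.resize(save("top","x.png",(315,160,365,220)),None,fx=8,fy=8,interpolation=cv2.INTER_CUBIC)
B=cv2.resize(save("scene","x2.png",(170,120,220,180)),None,fx=8,fy=8,interpolation=cv2.INTER_CUBIC)
cv2.imwrite("pics/v2.png",np.hstack([A,B]));plan((.5266,-.2585,.2),.858)
```

```text
shift [-1.442  1.926  0.239] turn [ 0.0003 -0.0003 -0.0001] at [0.4495 0.0941 0.2358] yaw 0.858 F [ 0.4 -0.2 -0.8] t 47.25 gap 0.0428 q7 -1.37
```

View pics/v2.png

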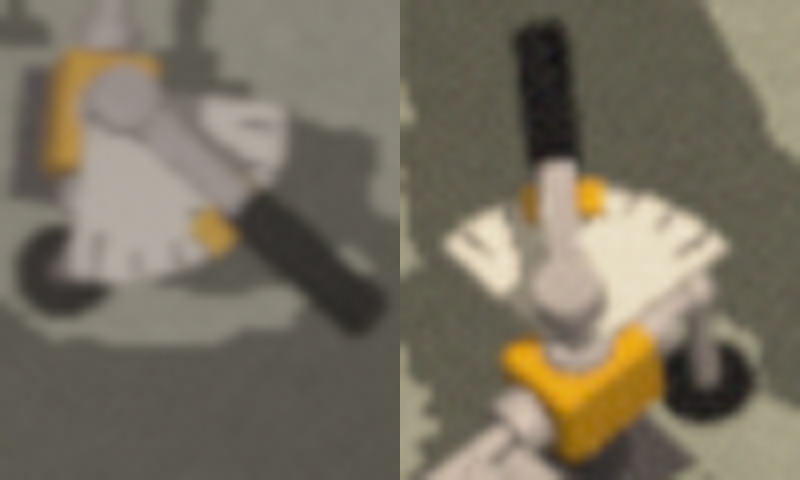

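```bash
cat > fit.py <<'E'
from h import *
from scipy.optimize import least_squares
T6=lambda x,y:np.array((x/6+300-.42,y/6+130-.42)); S5=lambda x,y:np.array(((x-420)/5+160-.4,y/5+115-.4))
S4=lambda x,y:np.array((x/4+140-.375,y/4+90-.375)); T8=lambda x,y:np.array((x/8+315-.44,y/8+160-.44)); S8=lambda x,y:np.array(((x-400)/8+170-.44,y/8+120-.44))
tips=[("top",0,T6(216,495)),("scene",0,S5(692,68)),("scene",1,S4(103,172)),("top",2,T8(363,315)),("scene",2,S8(542,25))]
hubs=[("top",T6(182,252)),("scene",S5(575,213)),("scene",S4(205,263)),("top",T8(125,98)),("scene",S8(568,288))]
mks=[("top",T6(266,338)),("scene",S5(571,148)),("scene",S4(203,218))]
tcp=[(.4971,-.2072),(.5748,-.2798),(.5266,-.2585)]
i={"top":0,"scene":1}
def res(v,zm=.091):
    ax,ay,zh,rt,a0,a1,a2,am=v[:8]; off=v[8:12].reshape(2,2); th=(a0,a1,a2); r=[]
    P=lambda c,rr,a,z:w2px(c,(ax-rr*np.cos(a),ay-rr*np.sin(a),z))[0]+off[i[c]]
    for c,k,o in tips: r+=list((P(c,rt,th[k],.110)-o)/.5)
    for c,o in hubs: r+=list((P(c,0,0,zh)-o)/.5)
    for c,o in mks: r+=list((P(c,.054,am,zm)-o)/.4)
    for k,(x,y) in enumerate(tcp): r.append(((x-ax)*np.sin(th[k])-(y-ay)*np.cos(th[k]))/.001)
    r+=list(off.ravel()/.8)+[(rt-.112)/.003,(zh-.113)/.006,(a1-(np.pi/2-.09))/.02]
    return np.array(r)
for zm in(.087,.091,.095):
    s=least_squares(res,[.585,-.193,.113,.112,.15,1.48,.85,.85,0,0,0,0],x_scale=.01,args=(zm,))
    J=np.linalg.inv(s.jac.T@s.jac)
    print(zm,s.cost.round(1),s.x.round(4),"sd",np.sqrt(J[6,6]+J[7,7]-2*J[6,7]).round(4),"marker-leverC",(s.x[7]-s.x[6]).round(4))
print(s.fun.round(1))
E
python3 fit.py
```

```text
0.087 13.9 [ 0.5842 -0.194   0.1072  0.1082  0.1417  1.466   0.8428  0.8524 -0.4308
 -0.2999  0.3469  0.9507] sd 0.015 marker-leverC 0.0096
0.091 13.6 [ 0.5849 -0.193   0.1098  0.1092  0.151   1.4596  0.845   0.8486 -0.3449
 -0.0756  0.3419  1.2118] sd 0.015 marker-leverC 0.0036
0.095 16.8 [ 0.5856 -0.192   0.1124  0.1102  0.1602  1.4533  0.8472  0.8448 -0.2568
  0.1518  0.3365  1.4727] sd 0.0149 marker-leverC -0.0025
[ 1.1 -0.   0.1  0.  -0.9 -0.6  1.   0.8  0.5  2.7  0.  -0.1  0.5 -2.4
 -0.   1.3 -0.5 -0.5  0.6  0.9 -1.1 -0.2  0.3 -1.3 -1.1 -1.1  0.9 -0.4
 -0.1 -0.3  0.2  0.4  1.8 -0.6 -0.1 -1.4]
```

```bash
python3 - <<'E'
from h import *
ax,ay=.5847,-.1932
for c in("top","scene"):
  for da in(-.04,-.02,0,.02,.04):
    P=lambda r,a,z:w2px(c,(ax-r*np.cos(a),ay-r*np.sin(a),z))[0]
    a=.849; h,t=P(.03,a+da,.107),P(.08,a+da,.107); m=P(.054,a,.091); u=(t-h)/np.hypot(*(t-h)); w=m-h
    print(c,da,(u[0]*w[1]-u[1]*w[0]).round(2))
E
python3 - <<'E'
import numpy as np
# measured: signed offset of screw from lever line (px)
h,t,m=np.array([125,98.])/8,np.array([363,315.])/8,np.array([235,211.])/8
u=(t-h)/np.hypot(*(t-h));w=m-h;print("top",u[0]*w[1]-u[1]*w[0])
h,t,m=np.array([559,235.])/8,np.array([553,120.])/8,np.array([566,197.])/8
u=(t-h)/np.hypot(*(t-h));w=m-h;print("scene",u[0]*w[1]-u[1]*w[0])
E
```

```text
top -0.04 0.57
top -0.02 0.96
top 0 1.34
top 0.02 1.72
top 0.04 2.1
scene -0.04 -0.37
scene -0.02 -0.05
scene 0 0.26
scene 0.02 0.58
scene 0.04 0.89
top 1.173635752097642
scene 1.1213009678127308
```

Run:
```python
from h import *
def cent(im,box,f):
    a,b,c,d=box; h=cv2.cvtColor(im[b:d,a:c],cv2.COLOR_BGR2HSV)
    m=((h[...,0]>10)&(h[...,0]<30)&(h[...,1]>110)&(h[...,2]>90)).astype(np.uint8)
    m=cv2.morphologyEx(m,cv2.MORPH_CLOSE,np.ones((25,25))) # fill the screw
    n,_,st,ce=cv2.connectedComponentsWithStats(m); k=1+np.argmax(st[1:,4]); print(st[k]); return f(ce[k][0]+a,ce[k][1]+b)
V=cv2.imread("pics/valve.png");v1=cv2.imread("pics/v1.png")
mt=cent(V,(225,300,310,380),lambda x,y:np.array((x/6+300-.42,y/6+130-.42)))
ms=cent(V,(420+110,120,420+200,175),lambda x,y:np.array(((x-420)/5+160-.4,y/5+115-.4)))
ms2=cent(v1,(170,195,230,240),lambda x,y:np.array((x/4+140-.375,y/4+90-.375)))
print("marker px",mt,ms,ms2)
# lever: dark sleeve principal axis in state C
for n,f,o,m in(("top","x.png",(315,160),mt),("scene","x2.png",(170,120),(ms+ms2)/2)):
    im=cv2.resize(cv2.imread("pics/"+f),None,fx=8,fy=8,interpolation=cv2.INTER_CUBIC); g=im.max(2)
    msk=(g<62).astype(np.uint8)
    k,_,st,ce=cv2.connectedComponentsWithStats(msk); j=[i for i in range(1,k) if st[i,4]>3000]
    for i in j:
        ys,xs=np.nonzero(_==i); q=np.c_[xs,ys]/8+np.array(o)-.44
        vx,vy,x0,y0=cv2.fitLine(q.astype(np.float32),cv2.DIST_L2,0,.01,.01).ravel()
        el=np.linalg.eigvalsh(np.cov(q.T))
        if n=="top" and vx<0 or n=="scene" and vy>0: vx,vy=-vx,-vy
        print(n,"c",x0,y0,"elong",(el[1]/el[0]).round(1),"offset",(vx*(m[1]-y0)-vy*(m[0]-x0)).round(2),"dir",np.degrees(np.arctan2(vy,vx)).round(2))
    ax,ay=.5847,-.1932
    for z in(.103,.107,.11):
      P=lambda r,a,z:w2px(n,(ax-r*np.cos(a),ay-r*np.sin(a),z))[0]
      h,t=P(.053,.849,z),P(.113,.849,z);mm=P(.054,.849,.09);u=(t-h)/np.hypot(*(t-h));w=mm-h
      print(z,"pred",(u[0]*w[1]-u[1]*w[0]).round(2),"dir",np.degrees(np.arctan2(u[1],u[0])).round(2),"mid",(h+t)/2)
```

```text
[   0   16   67   64 1882]
[  16   14   54   41 1539]
[   0   14   60   31 1715]
marker px [342.64818987 187.07247255] [189.88278103 145.19623132] [189.77485423 145.91144315]
top c 353.44193 192.78993 elong 12.6 offset 3.13 dir 42.77
0.103 pred 1.08 dir 41.95 mid [352.94066078 192.85132151]
0.107 pred 1.42 dir 41.94 mid [353.29485106 192.71342079]
0.11 pred 1.68 dir 41.94 mid [353.56229817 192.60929322]
scene c 187.82242 130.97278 elong 6.5 offset 0.48 dir -95.95
scene c 207.84747 167.92598 elong 1.9 offset -23.7 dir -4.43
0.103 pred 0.21 dir -96.05 mid [188.19193583 131.6584387 ]
0.107 pred 0.28 dir -96.05 mid [188.02766679 130.72951715]
0.11 pred 0.33 dir -96.04 mid [187.90387832 130.02950876]
```

Run:
```python
from h import *
V=cv2.imread("pics/valve.png");v1=cv2.imread("pics/v1.png")
for nm,im,(a,b,c,d),f in(("top",V,(215,290,325,395),lambda x,y:np.array((x/6+300-.42,y/6+130-.42))),("scene",V,(520,120,610,180),lambda x,y:np.array(((x-420)/5+160-.4,y/5+115-.4))),("scene",v1,(165,190,240,245),lambda x,y:np.array((x/4+140-.375,y/4+90-.375)))):
    h=cv2.cvtColor(im[b:d,a:c],cv2.COLOR_BGR2HSV).astype(int)
    for s in(110,130,150,170):
        m=((h[...,0]>8)&(h[...,0]<32)&(h[...,1]>s)).astype(np.uint8)
        k,l,st,ce=cv2.connectedComponentsWithStats(m)
        pts=np.concatenate([np.argwhere(l==i)[:,::-1] for i in range(1,k) if st[i,4]>60]) if k>1 else []
        if len(pts)<50: continue
        r=cv2.minAreaRect(pts.astype(np.float32)); print(nm,s,len(pts),f(r[0][0]+a,r[0][1]+b).round(2),np.round(r[1],1),round(r[2],1))
ax,ay=.5847,-.1932
for n in("top","scene"):
  for z in (.088,.092): print(n,z,[w2px(n,(ax-.054*np.cos(a),ay-.054*np.sin(a),z))[0].round(2).tolist() for a in(.80,.85,.90)])
```

```text
top 110 1430 [343.37 186.37] [33.2 59.4] 45.0
top 130 931 [343.11 186.32] [29.6 53.7] 40.4
top 150 389 [343.12 186.54] [22.6 46. ] 45.0
scene 110 1170 [190.12 144.36] [27.4 53.9] 85.4
scene 130 1009 [190.09 144.33] [26.1 51.4] 87.4
scene 150 859 [190.09 144.38] [24.1 49.5] 86.9
scene 170 694 [190.07 144.79] [21.9 48. ] 80.3
scene 110 686 [189.98 144.6 ] [19.3 42.4] 83.7
scene 130 586 [189.94 144.58] [18.1 40.4] 85.6
scene 150 490 [189.94 144.69] [16.2 38.7] 83.7
scene 170 390 [189.91 144.73] [14.1 36.7] 83.7
top 0.088 [[343.04, 186.9], [343.71, 186.2], [344.34, 185.47]]
top 0.092 [[343.35, 186.74], [344.02, 186.04], [344.65, 185.31]]
scene 0.088 [[190.66, 143.26], [189.66, 143.36], [188.67, 143.5]]
scene 0.092 [[190.5, 142.36], [189.5, 142.46], [188.5, 142.6]]
```

```bash
sed -i 's/^mks=.*/mks=[("top",np.array((343.25,186.35))),("scene",np.array((190.1,144.36))),("scene",np.array((189.95,144.6)))]/; s/^    for c,o in hubs/    for c,o in (("top",np.array((353.44,192.79))),("scene",np.array((187.82,130.97)))): r+=list((P(c,.083,a2,.108)-o)\/.3)\n&/' fit.py; python3 fit.py
```

```text
Traceback (most recent call last):
  File "fit.py", line 21, in <module>
    s=least_squares(res,[.585,-.193,.113,.112,.15,1.48,.85,.85,0,0,0,0],x_scale=.01,args=(zm,))
  File "fit.py", line 13, in res
    for c,k,o in tips: r+=list((P(c,rt,th[k],.110)-o)/.5)
                                ~^^^^^^^^^^^^^^^^^
  File "fit.py", line 12, in <lambda>
    P=lambda c,rr,a,z:w2px(c,(ax-rr*np.cos(a),ay-rr*np.sin(a),z))[0]+off[i[c]]
                      ~~~~^^^^^^^^^^^^^^^^^^^^^^^^^^^^^^^^^^^^^^^
  File "h.py", line 11, in w2px
    c,K=cam(n); return cv2.projectPoints(np.array(p,float).reshape(-1,3),np.array(c["rvec"],float),np.array(c["tvec"],float),K,None)[0].reshape(-1,2)
        ~~~^^^
  File "h.py", line 5, in cam
    c=eyes.camera_model(n); f=192/np.tan(np.radians(c["fov_y"])/2)
ValueError: time passes only in moves, steps and waits
```

```bash
sed -i 's/^def cam(n)/import functools\n@functools.cache\ndef cam(n)/' h.py; python3 fit.py 2>&1 | tail -12
```

```text
0.087 14.0 [ 0.5841 -0.1938  0.1075  0.1082  0.1426  1.4654  0.8497  0.8409 -0.4131
 -0.1783  0.1241  1.0151] sd 0.0135 marker-leverC -0.0088
0.091 18.8 [ 0.5845 -0.1932  0.1091  0.1088  0.1478  1.4614  0.851   0.8352 -0.3348
 -0.0228  0.1217  1.1855] sd 0.0135 marker-leverC -0.0158
0.095 30.0 [ 0.5849 -0.1926  0.1107  0.1093  0.153   1.4574  0.8522  0.8291 -0.2532
  0.1357  0.1183  1.3541] sd 0.0135 marker-leverC -0.0231
[ 0.9 -0.2 -0.2 -0.1 -1.2 -0.8  1.2  0.5 -0.2  2.6 -1.6 -0.5  0.9  3.2
  0.3  0.6  0.2 -2.4 -0.3  1.2 -0.3  0.1  0.3  0.9  0.7 -0.2 -0.2 -2.8
  0.2 -3.4  1.  -0.2 -0.5 -0.3  0.2  0.1  1.7 -0.9 -0.4 -1.2]
```

Both direct image offsets, which don't depend on camera calibration, put the lever about 0.02 rad short of the marker on the shut side. I'll regrip and nudge it open by that much.

apply_moves:
  targets:
    - [[0, 0, 0, -0.12, 0.16, 0.02, 0.5], [0, 0, 0, -0.12, 0.16, 0.02, 0.5], [0, 0, 0, -0.12, 0.16, 0.02, 0.5], [0, 0, 0, -0.12, 0.16, 0.02, 0.5], [0, 0, 0, -0.12, 0.16, 0.02, 0.5], [0, 0, 0, -0.12, 0.16, 0.02, 0.5], [0, 0, 0, -0.12, 0.16, 0.02, 0.5], [0, 0, 0, -0.12, 0.16, 0.02, 0.5], [0, 0, 0, -0.12, 0.16, 0.02, 0.5], [0, 0, 0, -0.12, 0.16, 0.02, 0.5], [0, 0, 0, -0.12, 0.16, 0.02, 0.5], [0, 0, 0, -0.12, 0.16, 0.02, 0.5], [0, 0, 0, 0, 0, 0, 0.5], [0, 0, 0, 0, 0, 0, 0.5]]

```text
t: 48.65
ee_pos: [0.5243, -0.2602, 0.1992]
tool_rot: [0.911, 0.413, -0.0, -0.0]
ft_force: [-0.3, 0.9, 0.6]
finger_gap: 0.0427
grip_force: 0.0
```

```bash
python3 -c "
from h import *
plan((.5266,-.2585,.0875),.858)"
```

```text
shift [0.018 0.004 0.745] turn [-0.0002 -0.     -0.003 ] at [ 0.5243 -0.2602  0.1992] yaw 0.852 F [-0.3  0.9  0.6] t 48.65 gap 0.0427 q7 -0.7
```

apply_moves:
  targets:
    - [[0, 0, 0, 0.018, 0.004, 0.2, 0.5], [0, 0, 0, 0, 0, 0.25, 0.5], [0, 0, 0, 0, 0, 0.2, 0.5], [0, 0, 0, 0, 0, 0.095, 0.5], [0, 0, 0, 0, 0, 0, 0.5], [0, 0, 0, 0, 0, 0, 0], [0, 0, 0, 0, 0, 0, 0], [0, 0, 0, 0, 0, 0, 0], [0, 0, 0, 0, 0, 0, 0], [0, 0, 0, 0, 0, 0, 0]]

```text
t: 49.65
ee_pos: [0.5289, -0.2568, 0.0898]
tool_rot: [0.91, 0.415, 0.002, 0.001]
ft_force: [0.1, 1.4, 7.9]
finger_gap: 0.0172
grip_force: 60.7
```

```bash
python3 -c "
from h import *
d=np.array([.5266,-.2585,0])-monitor.read_state()['ee_pos'];print(d.round(4))
arc(.838,.088,(.5843,-.1935))"
```

```text
[-0.0023 -0.0017 -0.0898]
shift [-0.026 -0.008  0.032] turn [ 0.0016 -0.001   0.009 ] at [ 0.5289 -0.2568  0.0898] yaw 0.856 F [0.1 1.4 7.9] t 49.65 gap 0.0172 q7 -0.79
```

apply_moves:
  targets:
    - [[0, 0, 0.009, 0, -0.008, 0, 0], [0, 0, 0, 0, -0.008, 0, 0], [0, 0, 0, 0, 0, 0, 0], [0, 0, 0, 0, 0, 0, 0], [0, 0, 0, 0, 0, 0, 0]]

```text
t: 50.15
ee_pos: [0.5276, -0.2556, 0.0898]
tool_rot: [0.914, 0.407, 0.002, 0.001]
ft_force: [-0.5, -0.5, 6.9]
finger_gap: 0.0167
grip_force: 60.8
```

apply_moves:
  targets:
    - [[0, 0, 0, 0, 0, 0, 0.5], [0, 0, 0, 0, 0, 0, 0.5], [0, 0, 0, 0, 0, 0, 0.5], [0, 0, 0, 0, 0, -0.2, 0.5], [0, 0, 0, 0, 0, -0.25, 0.5], [0, 0, 0, 0, 0, -0.25, 0.5], [0, 0, 0, 0, 0, -0.3, 0.5], [0, 0, 0, 0.12, -0.16, 0, 0.5], [0, 0, 0, 0.12, -0.16, 0, 0.5], [0, 0, 0, 0.12, -0.16, 0, 0.5], [0, 0, 0, 0.12, -0.16, 0, 0.5], [0, 0, 0, 0.12, -0.16, 0, 0.5], [0, 0, 0, 0.12, -0.16, 0, 0.5], [0, 0, 0, 0.12, -0.16, 0, 0.5], [0, 0, 0, 0.12, -0.16, 0, 0.5], [0, 0, 0, 0.12, -0.16, 0, 0.5], [0, 0, 0, 0.12, -0.16, 0, 0.5], [0, 0, 0, 0.12, -0.16, 0, 0.5], [0, 0, 0, 0.12, -0.16, 0, 0.5], [0, 0, 0, 0, 0, 0, 0.5]]

```text
t: 52.15
ee_pos: [0.4555, 0.1031, 0.2384]
tool_rot: [0.912, 0.41, 0.001, -0.001]
ft_force: [0.3, 0.9, -0.8]
finger_gap: 0.0429
grip_force: 0.0
```

Run:
```python
from h import *
A=cv2.resize(save("top","x.png",(315,160,365,220)),None,fx=8,fy=8,interpolation=cv2.INTER_CUBIC)
B=cv2.resize(save("scene","x2.png",(170,120,220,180)),None,fx=8,fy=8,interpolation=cv2.INTER_CUBIC)
cv2.imwrite("pics/v3.png",np.hstack([A,B]))
ax,ay=.5843,-.1935
for n,im,o,m in(("top",A,(315,160),(343.25,186.35)),("scene",B,(170,120),(190.03,144.48))):
    k,l,st,ce=cv2.connectedComponentsWithStats((im.max(2)<62).astype(np.uint8))
    i=1+np.argmax([s[4] if (l[40:180,100:200]==j+1).any() or n=="top" else 0 for j,s in enumerate(st[1:])])
    ys,xs=np.nonzero(l==i);q=np.c_[xs,ys]/8+np.array(o)-.44
    vx,vy,x0,y0=cv2.fitLine(q.astype(np.float32),cv2.DIST_L2,0,.01,.01).ravel()
    if n=="top" and vx<0 or n=="scene" and vy>0: vx,vy=-vx,-vy
    print(n,x0,y0,"offset",vx*(m[1]-y0)-vy*(m[0]-x0))
    for a in(.82,.85):
        P=lambda r,z:w2px(n,(ax-r*np.cos(a),ay-r*np.sin(a),z))[0]
        h,t=P(.053,.107),P(.113,.107);mm=P(.054,.09);u=(t-h)/np.hypot(*(t-h));w=mm-h
        print(a,"aligned pred",u[0]*w[1]-u[1]*w[0],"mid",(h+t)/2)
```

```text
top 353.2125 193.21265 offset 1.6581674
0.82 aligned pred 1.4263471258363407 mid [352.80763576 193.50731327]
0.85 aligned pred 1.4202829912839203 mid [353.42673059 192.84123094]
scene 188.25996 130.96484 offset 0.47720778
0.82 aligned pred 0.41246797530091805 mid [188.9353154  130.49164178]
0.85 aligned pred 0.2737257444818328 mid [188.01993193 130.58815044]
```

View pics/v3.png

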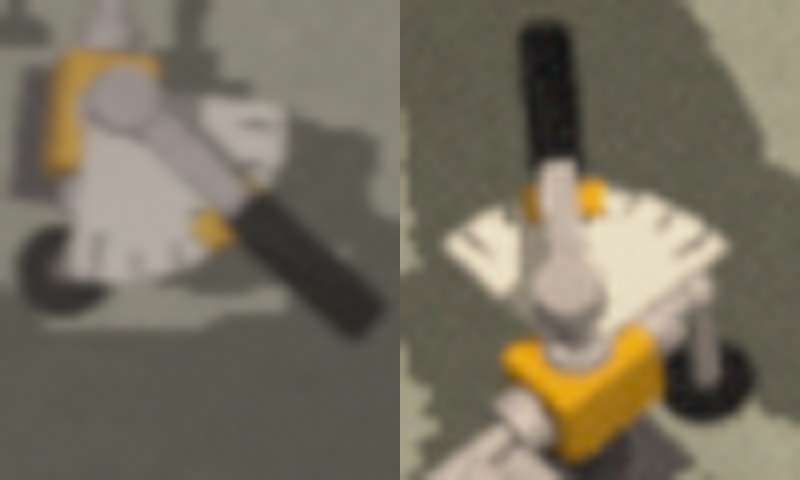

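The lever now covers the marker's middle to within about 0.01 rad in both views, and the arm is clear of everything.

```bash
python3 -c "
from h import *
print(arm.finish_job())"
```

```text
the job is handed in; nothing more can be done
None
```

The job is handed in: with the gas shut, both cards and both converters went into the tray, the drawer was pushed fully home, and the nitrogen was turned back on with the lever over the marker to within about 0.01 rad by my camera measurements.

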